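# File the pastel cassettes into the packed studio rack

### The job

File every loose pastel cassette into the spring-packed row in the rack, each directly beside the cassette of its own colour (either side): press it down gently between its neighbours, without toppling or unloading the row, until all stand upright and fully home on the rack floor. The shells are thin, so squeeze and press lightly, and leave the pot, the jar and the palette alone.

Things in the scene. Friction and masses are not known exactly. Their poses are not given: they have to be found in the camera images.
- rack: Plywood rack, fixed, open above. Origin: centre of underside; own x across, y along the row, z up. Floor, a slick white runner, 8 mm above the origin; channel 68 mm wide, side walls 18 mm above the floor, outside at x = +-42 mm. Fixed end wall at y = -145 mm, 84 mm above the floor; the row is packed from it towards +y, each cassette's own axes along the rack's.
- follower (a joint): Dark steel sprung plate (58 mm wide, 14 thick, top 87 above rack floor) pressing the row to the end wall; in m, towards rack +y: about 0 with the first four cassettes, 0.032 more for each added, at most 0.145; 1.6 N at 0, 4.2 N at 0.128. Only it gives: as a cassette is wedged in, all on its follower side shifts by 32 mm, all on its wall side stays.
- red_new_mid (a point): Loose red cassette (may be absent), upright on the sheet. 60 mm wide (own x), 32 thick (y), 90 high (z up), 0.15 kg; point at its centre, 45 mm up. Grip the flat ends at own x = +-30 mm. Top 26 mm tapers to a ridge 4 mm thick along x, bottom 12 mm to a slick weighted foot 20 thick, enters the V between ridges. Cracks over 60 N from the gripper (fingers added) or 40 N on the rack; 15 N grips it.
- blue_new_mid (a point): Loose blue cassette (may be absent), upright on the sheet. 60 mm wide (own x), 32 thick (y), 90 high (z up), 0.15 kg; point at its centre, 45 mm up. Grip the flat ends at own x = +-30 mm. Top 26 mm tapers to a ridge 4 mm thick along x, bottom 12 mm to a slick weighted foot 20 thick, enters the V between ridges. Cracks over 60 N from the gripper (fingers added) or 40 N on the rack; 15 N grips it.
- yellow_new_mid (a point): Loose yellow cassette (may be absent), upright on the sheet. 60 mm wide (own x), 32 thick (y), 90 high (z up), 0.15 kg; point at its centre, 45 mm up. Grip the flat ends at own x = +-30 mm. Top 26 mm tapers to a ridge 4 mm thick along x, bottom 12 mm to a slick weighted foot 20 thick, enters the V between ridges. Cracks over 60 N from the gripper (fingers added) or 40 N on the rack; 15 N grips it.
- green_new_mid (a point): Loose green cassette (may be absent), upright on the sheet. 60 mm wide (own x), 32 thick (y), 90 high (z up), 0.15 kg; point at its centre, 45 mm up. Grip the flat ends at own x = +-30 mm. Top 26 mm tapers to a ridge 4 mm thick along x, bottom 12 mm to a slick weighted foot 20 thick, enters the V between ridges. Cracks over 60 N from the gripper (fingers added) or 40 N on the rack; 15 N grips it.
- red_kept_mid (a point): The red pastel cassette in the rack's row from the start; the order in the row varies. Same shape as red_new. 60 mm wide (own x), 32 thick (y), 90 high (z up), 0.15 kg; point at its centre, 45 mm up. Grip the flat ends at own x = +-30 mm. Cracks over 60 N from the gripper (fingers added) or 40 N on the rack; 15 N grips it.
- blue_kept_mid (a point): The blue pastel cassette in the rack's row from the start; the order in the row varies. Same shape as blue_new. 60 mm wide (own x), 32 thick (y), 90 high (z up), 0.15 kg; point at its centre, 45 mm up. Grip the flat ends at own x = +-30 mm. Cracks over 60 N from the gripper (fingers added) or 40 N on the rack; 15 N grips it.
- yellow_kept_mid (a point): The yellow pastel cassette in the rack's row from the start; the order in the row varies. Same shape as yellow_new. 60 mm wide (own x), 32 thick (y), 90 high (z up), 0.15 kg; point at its centre, 45 mm up. Grip the flat ends at own x = +-30 mm. Cracks over 60 N from the gripper (fingers added) or 40 N on the rack; 15 N grips it.
- green_kept_mid (a point): The green pastel cassette in the rack's row from the start; the order in the row varies. Same shape as green_new. 60 mm wide (own x), 32 thick (y), 90 high (z up), 0.15 kg; point at its centre, 45 mm up. Grip the flat ends at own x = +-30 mm. Cracks over 60 N from the gripper (fingers added) or 40 N on the rack; 15 N grips it.
- pot: White plastic pot, open, 100 mm across, 105 mm high; origin under its centre. Bystander.
- jar: Amber glass paint jar with an orange cap, 68 mm across, 85 mm high; origin under its centre. Bystander.
- palette: White round palette plate, 170 mm across, 20 mm high; origin under its centre. Bystander.

How it is judged:
At the end, for the whole second after the job is handed in: Each loose cassette present is within 40 mm, centre to centre, of the kept one of its colour (32 mm when touching); all cassettes old and new stand in the rack, centres 49 to 56 mm above its underside (53 is home), within 12 mm of its centre line, leaning under 0.12 rad (z of red_new_mid in the frame of rack between 0.049 and 0.056 m and x of red_new_mid in the frame of rack between -0.012 and 0.012 m and angle between each of red_new_mid, blue_new_mid, yellow_new_mid, green_new_mid, red_kept_mid, blue_kept_mid, yellow_kept_mid, green_kept_mid's own z axis and vertical below 0.12 rad and z of blue_new_mid in the frame of rack between 0.049 and 0.056 m and x of blue_new_mid in the frame of rack between -0.012 and 0.012 m and z of yellow_new_mid in the frame of rack between 0.049 and 0.056 m and x of yellow_new_mid in the frame of rack between -0.012 and 0.012 m and z of green_new_mid in the frame of rack between 0.049 and 0.056 m and x of green_new_mid in the frame of rack between -0.012 and 0.012 m and z of red_kept_mid in the frame of rack between 0.049 and 0.056 m and x of red_kept_mid in the frame of rack between -0.012 and 0.012 m and z of blue_kept_mid in the frame of rack between 0.049 and 0.056 m and x of blue_kept_mid in the frame of rack between -0.012 and 0.012 m and z of yellow_kept_mid in the frame of rack between 0.049 and 0.056 m and x of yellow_kept_mid in the frame of rack between -0.012 and 0.012 m and z of green_kept_mid in the frame of rack between 0.049 and 0.056 m and x of green_kept_mid in the frame of rack between -0.012 and 0.012 m and distance between red_new_mid and red_kept_mid below 0.04 m and distance between blue_new_mid and blue_kept_mid below 0.04 m and distance between yellow_new_mid and yellow_kept_mid below 0.04 m and distance between green_new_mid and green_kept_mid below 0.04 m).
It fails at once if a cassette is squeezed or struck by the gripper with over 60 N in all (contact force between the fingers and red_new above 60 N or contact force between the fingers and blue_new above 60 N or contact force between the fingers and yellow_new above 60 N or contact force between the fingers and green_new above 60 N or contact force between the fingers and red_kept above 60 N or contact force between the fingers and blue_kept above 60 N or contact force between the fingers and yellow_kept above 60 N or contact force between the fingers and green_kept above 60 N).
It fails at once if a cassette is pressed on the rack with over 40 N (contact force between any of red_new, blue_new, yellow_new, green_new, red_kept, blue_kept, yellow_kept, green_kept and rack above 40 N).
It fails at once if a cassette of the row is toppled (leans over 45 degrees) (angle between any of red_kept_mid, blue_kept_mid, yellow_kept_mid, green_kept_mid's own z axis and vertical above 0.79 rad).
It fails at once if a cassette of the row is lifted out of the rack (over 40 mm) (z of any of red_kept_mid, blue_kept_mid, yellow_kept_mid, green_kept_mid in the frame of rack above 0.093 m).
It fails at once if a bystander is moved over 30 mm (distance of any of pot, jar, palette from where it was at the start of the episode above 0.03 m).
Of red_new, blue_new, yellow_new, green_new only 3 to 4 are there at a start; the rules pass over those that are not, and their reading is None.
At some moment in a run one of red_new, blue_new, yellow_new, green_new may be knocked a few centimetres aside while the robot is not near it.
It also fails if it takes over 210 s, if anything falls off the work surface, if the arm or the gripper's body presses on something with over 40 N, if the wrist force passes 120 N, or if a joint passes its speed limit or range.

### The arm

A 7-joint arm with a two-finger parallel gripper is mounted at the origin on the work surface. World frame = base frame: x ahead of the robot, y to its left, z up, the work surface at z = 0. Lengths are in m, angles in rad, forces in N, time in s.
With the tool pointing down it reaches from about 0.425 to 0.825 m from the base axis. Payload 3.6 kg.
Tool frame: the origin (TCP) lies between the finger pads; the fingertips stand 19 mm ahead of it and the grasp point (between the pads) is the TCP (ctrl.tip_reach is the distance from the TCP to the fingertips, in m); z points along the fingers, y is the direction in which the jaws open and shut (so a half turn about z gives the same grasp; the last joint's range is limited). The gripper opens to 93 mm and grips with 3 to 60 N. Pads are 15 mm wide; open, the fingers measure 128 mm over their backs; the gripper's body (75 mm by 188 mm) begins 65 mm behind the grasp point.
Start: joints at [1.151, 0.615, -0.013, 1.423, 0.008, 1.103, -0.04], TCP at [0.249, -0.6, 0.238] pointing down, gripper open.
Joint ranges: [-3.12, 3.12], [-0.3, 2.06], [-1.34, 1.32], [0.26, 2.42], [-1.36, 4.5], [0.01, 1.98], [-2.84, 2.84]. Speed limits (rad/s): [2.79, 2.79, 3.14, 3.14, 3.14, 3.14, 3.14].

### API

Orientations are given as a 3x3 rotation matrix whose columns are the frame's x, y, z axes.
In Python, from bench import ctrl gives the robot as it stands.
- The arm moves only by the shell command python3 -m handwheel 'ROWS' [OPENING] [FORCE]. ROWS is JSON, a list of rows, each a list of 2 entries, a list of its own where there are three numbers: the shift along the tool's x, y, z in cm, then the turn, a rotation vector about the tool's x, y, z in rad. In form: [[[x, y, z], [rx, ry, rz]], ...]. A call has 1 to 20 rows; each row shifts and turns the pose as measured when the row begins, along the tool's axes as they then stand; what a row does not reach is not made up. A row lasts 1/12 s, in which the tool goes at most 41.7 mm and 7.16 degrees, less where a joint would pass 70% of its speed; a pose out of reach is approached as far as the arm can. A call with a gripper value outside its range is refused whole. OPENING is the finger opening in cm, from 0 to 9.3, set as the call begins (- or left out, the last holds). The fingers move at their own pace and stop on an object; FORCE is the grip in N (left out, the last holds). Time passes only in rows, so rows that do not move let the fingers close. It gives the time, the measured TCP pose, the force and the opening at its end, in the units of the state.
- ctrl.observe(): the state, without advancing time (a new reading comes with each control period).
- ctrl.capture(name): name is "side" or "top" or "wrist"; returns the picture (420x560x3 uint8, blue, green, red); there is no depth.
- ctrl.get_calibration(name): a dict with "camera_matrix" (3x3 intrinsics, pixels), "eye" and "orientation" of the camera in the world; the wrist camera has in their place "tool_from_camera" (4x4, takes a point from camera to tool coordinates, whose origin is the TCP and whose axes are the flange's). Camera axes: x right, y up, looking along -z (the intrinsics and any distortion apply to the point x, -y, -z); pixel columns grow to the right and rows downward; lengths in m; the calibration is good to about 2 mm. A picture is of the moment at which its call begins: read the wrist's pose just before it. get_calibration takes no time and is no camera call.
- ctrl.hand_in(): hands the job in, once; it reports no verdict.
Trained networks look in the newest picture that a camera, given by its name, has taken for a name from the list of things; names that differ only in an ending like _2 or _b are one class to them, and where a whole thing is asked for, a point or a joint stands for the part that bears it (a point fixed in the world has none). Each returns a list of dicts, best first, with "p" (0 to 1); they miss things now and then, are a little off and sometimes report something else, mostly with a low value. They report only what shows in the picture. A call takes as long as a camera call.
- ctrl.boxes_of(thing, camera): "bbox" ([left, top, right, bottom] as shares, 0 to 1, of the picture: columns of its width, rows of its height, round what is visible of it).
- ctrl.cut_out(thing, camera): "region" (420x560 bool, what is visible of it) and "bbox" ([left, top, right, bottom] as shares, 0 to 1, of the picture: columns of its width, rows of its height, round what is visible of it).
- ctrl.pinpoint(thing, camera): "xy" ([column, row] as shares, 0 to 1, of the picture: columns of its width, rows of its height: a listed point, or the origin of a listed thing).
The state is a dict: "clock": time; "joint_positions": joint angles; "qd": joint speeds; "joint_efforts": joint torques, N m; "tcp_pos": TCP position; "orientation": TCP orientation; "force": force on the tool from outside, world axes, zero at the start; "moment": the same for the moment, N m; "finger_gap": finger opening in m.
Only numpy, scipy, OpenCV 4.12 (cv2) and the standard library are available. Lean on these libraries where they do the work, as an engineer would, in place of code of your own. Each camera call takes 0.05 s, during which the arm holds its last target.

## Working session

There is one attempt and no reset: what is moved stays moved. The work goes in short steps, Python scripts to look and compute and a shell command to move; the robot and the scene stay as the last step left them, time stands still between calls to the robot, and variables do not carry over. Pictures are saved under pics/ and viewed, and the job is handed in when it is done.

```bash
ls; mkdir -p pics; python3 - <<'E'
from bench import ctrl
import cv2
s=ctrl.observe()
for k,v in s.items(): print(k,v)
for n in ("side","top","wrist"):
    im=ctrl.capture(n); cv2.imwrite(f"pics/{n}0.png",im); print(n,ctrl.get_calibration(n))
E
```

```text
pics
clock 0.0
joint_positions [ 1.15148894  0.61591799 -0.01259231  1.42487787  0.00812726  1.10338136
 -0.0404113 ]
qd [-0.00053272  0.00057544  0.00024099 -0.00110883 -0.00094361  0.00145328
 -0.0014867 ]
joint_efforts [ 4.79351274e-04 -4.58933330e+01  2.09369883e-01 -1.65744174e+01
 -6.09410810e-02  2.04616541e-02  2.19503859e-04]
tcp_pos [ 0.24851952 -0.59982239  0.23648895]
orientation [[ 9.23819771e-01  3.82826271e-01 -1.03800833e-03]
 [ 3.82827671e-01 -9.23816882e-01  2.31153018e-03]
 [-7.40151376e-05 -2.53281559e-03 -9.99996790e-01]]
force [-0.9495003   0.15706123 -0.10797134]
moment [ 0.00366891 -0.03090448  0.04959366]
finger_gap 0.09295457530679647
side {'camera_matrix': array([[485.49504014,   0.        , 282.27191466],
       [  0.        , 485.49504014, 211.32549772],
       [  0.        ,   0.        ,   1.        ]]), 'eye': array([0.5216448 , 0.77577016, 0.80253221]), 'orientation': array([[-0.99974157, -0.00884848, -0.0209405 ],
       [-0.00895774, -0.69328312,  0.72060965],
       [-0.02089399,  0.720611  ,  0.69302469]])}
top {'camera_matrix': array([[410.370816
[... 226 characters left out ...]
2,  9.83937829e-01, -1.77135092e-01],
       [-9.99755149e-01, -2.18396690e-02,  3.55965180e-03],
       [-3.66095713e-04,  1.77170477e-01,  9.84180110e-01]])}
wrist {'camera_matrix': array([[312.53484512,   0.        , 276.96955999],
       [  0.        , 312.53484512, 207.97905089],
       [  0.        ,   0.        ,   1.        ]]), 'tool_from_camera': array([[ 3.92275677e-04,  9.66988138e-01,  2.54821090e-01,
         7.08585589e-02],
       [ 9.99999828e-01, -2.68031642e-04, -5.22296608e-04,
         5.24881884e-04],
       [-4.36754509e-04,  2.54821251e-01, -9.66988076e-01,
        -1.47207946e-01],
       [ 0.00000000e+00,  0.00000000e+00,  0.00000000e+00,
         1.00000000e+00]])}
```

View pics/side0.png

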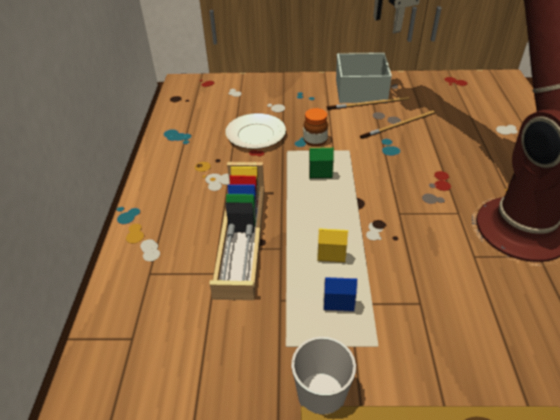

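View pics/top0.png

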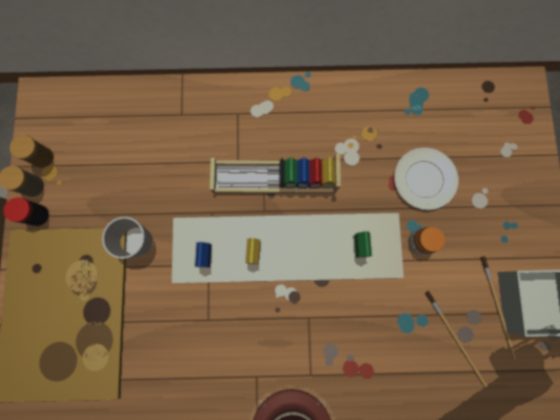

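View pics/wrist0.png

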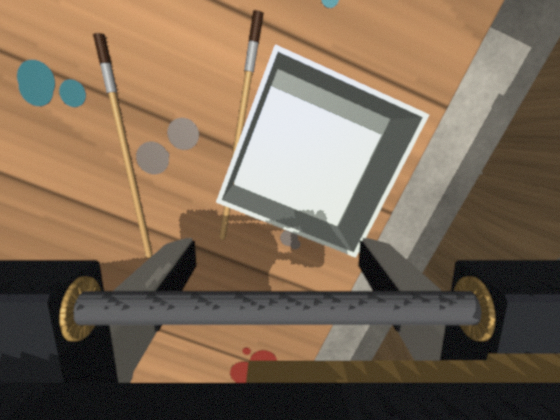

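The row from the end wall reads yellow, red, blue, green, with the follower on the left of the top view. The loose cassettes are blue, yellow and green; there is no red. Next I measure them with the networks.

```bash
cat > h.py <<'E'
import numpy as np, cv2
from bench import ctrl
def ray(n,px):
    c=ctrl.get_calibration(n);K=c["camera_matrix"]
    d=np.array([(px[0]-K[0,2])/K[0,0],-(px[1]-K[1,2])/K[1,1],-1.])
    if n=="wrist":
        s=ctrl.observe();T=c["tool_from_camera"];R=np.array(s["orientation"])
        return np.array(s["tcp_pos"])+R@T[:3,3], R@T[:3,:3]@d
    return np.array(c["eye"]),np.array(c["orientation"])@d
def at(n,px,z):
    e,d=ray(n,px); return e+d*(z-e[2])/d[2]
def proj(n,P):
    c=ctrl.get_calibration(n);K=c["camera_matrix"]
    if n=="wrist":
        s=ctrl.observe();T=c["tool_from_camera"];R=np.array(s["orientation"])
        e=np.array(s["tcp_pos"])+R@T[:3,3];O=R@T[:3,:3]
    else: e=np.array(c["eye"]);O=np.array(c["orientation"])
    q=(np.atleast_2d(P)-e)@O
    return np.c_[K[0,2]+K[0,0]*q[:,0]/-q[:,2],K[1,2]-K[1,1]*q[:,1]/-q[:,2]]
def tri(rays):
    A=np.zeros((3,3));b=np.zeros(3)
    for e,d in rays:
        d=d/np.linalg.norm(d);M=np.eye(3)-np.outer(d,d);A+=M;b+=M@e
    return np.linalg.solve(A,b)
E
python3 - <<'E'
from h import *
W=np.array([560,420])
names=["rack","follower"]+[f"{c}_{k}_mid" for k in("new","kept") for c in("red","blue","yellow","green")]
for t in names+["pot","jar","palette"]:
    out=[]
    rs=[]
    for n in("top","side"):
        r=ctrl.pinpoint(t,n)
        if r:
            px=np.array(r[0]["xy"])*W; out.append((n,round(r[0]["p"],2),px.round(1).tolist(),at(n,px,{"rack":0}.get(t,0.045 if "new" in t else .053 if "kept" in t else 0)).round(4).tolist()))
            rs.append(ray(n,px))
    print(t,out, tri(rs).round(4) if len(rs)==2 else "")
E
```

```text
rack [('side', 0.65, [255.2, 137.2], [0.6256, -0.3634, 0.0])] Traceback (most recent call last):
  File "<stdin>", line 8, in <module>
ValueError: it knows: blue_kept_mid, blue_new_mid, green_kept_mid, green_new_mid, jar, palette, pot, rack, red_kept_mid, red_new_mid, yellow_kept_mid, yellow_new_mid
```

```bash
python3 - <<'E'
from h import *
W=np.array([560,420])
names=[f"{c}_{k}_mid" for k in("new","kept") for c in("blue","yellow","green","red")]
for t in names:
    out=[]
    rs=[]
    for n in("top","side"):
        r=ctrl.pinpoint(t,n)
        if r:
            px=np.array(r[0]["xy"])*W; out.append((n,round(r[0]["p"],2),px.round(1).tolist(),at(n,px,(0.045 if "new" in t else .053)).round(4).tolist()))
            rs.append(ray(n,px))
    print(t,out, tri(rs).round(4) if len(rs)==2 else "")
# rack corners in top
im=cv2.imread("pics/top0.png")
cv2.imwrite("pics/topz.png",cv2.resize(im[145:285,160:410],None,fx=3.2,fy=3.2,interpolation=cv2.INTER_CUBIC))
E
```

```text
blue_new_mid [('top', 0.6, [199.6, 254.8], [0.4307, 0.2186, 0.045]), ('side', 0.62, [340.2, 291.5], [0.4315, 0.211, 0.045])] [0.4313 0.217  0.0527]
yellow_new_mid [('top', 0.57, [254.2, 250.1], [0.4394, 0.0815, 0.045]), ('side', 0.66, [332.6, 243.2], [0.4379, 0.086, 0.045])] [0.4386 0.0819 0.0408]
green_new_mid [('top', 0.63, [364.5, 245.7], [0.4443, -0.1965, 0.045])] 
red_new_mid [('top', 0.23, [364.3, 244.9], [0.4463, -0.1961, 0.045])] 
blue_kept_mid [('top', 0.74, [299.1, 173.2], [0.634, -0.0373, 0.053]), ('side', 0.58, [240.3, 208.6], [0.6387, -0.0136, 0.053])] [ 0.6415 -0.039   0.0285]
yellow_kept_mid [('top', 0.59, [328.8, 172.1], [0.6352, -0.114, 0.053]), ('side', 0.69, [246.0, 191.3], [0.6295, -0.072, 0.053])] [ 0.6403 -0.1187  0.0136]
green_kept_mid [('top', 0.57, [292.9, 173.9], [0.6326, -0.0212, 0.053]), ('side', 0.85, [243.3, 208.8], [0.6319, -0.013, 0.053])] [ 0.6338 -0.0215  0.0451]
red_kept_mid [('top', 0.57, [315.9, 172.1], [0.6359, -0.0808, 0.053]), ('side', 0.51, [244.7, 189.9], [0.6329, -0.0771, 0.053])] [ 0.6349 -0.0808  0.0503]
```

View pics/topz.png

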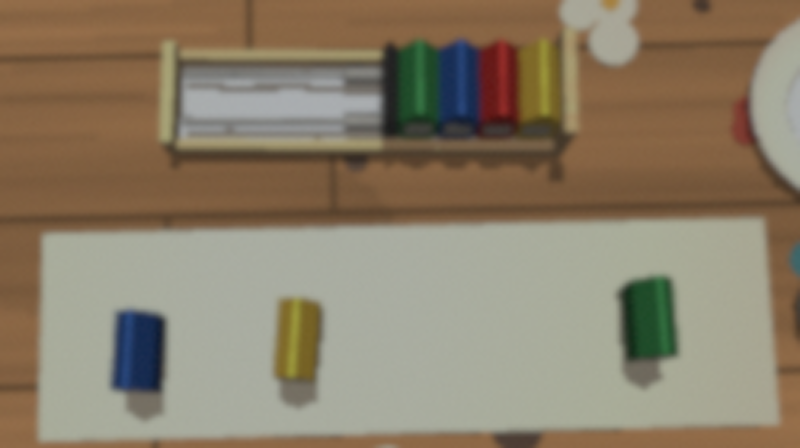

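```bash
python3 -m handwheel '[[[0,0,-1],[0,0,-0.118]],[[0,0,-1],[0,0,-0.118]],[[0,0,-1],[0,0,-0.118]],[[0,0,-1],[0,0,-0.118]],[[0,0,-1],[0,0,-0.118]],[[0,0,-1],[0,0,-0.118]],[[0,0,-1],[0,0,-0.118]],[[0,0,0],[0,0,-0.118]],[[0,0,0],[0,0,-0.118]],[[0,0,0],[0,0,-0.118]]]' 9.3 15
```

```text
clock: 1.88
tcp_pos: [0.2486, -0.6001, 0.3109]
orientation: [[-0.058, 0.998, -0.002], [0.998, 0.058, 0.0], [0.0, -0.002, -1.0]]
force: [-0.0, -0.6, 0.0]
finger_gap: 0.0932
```

```bash
python3 -m handwheel '[[[3.2,2.4,0],[0,0,0.058]],[[3.2,2.4,0],[0,0,0]],[[3.2,2.4,0],[0,0,0]],[[3.2,2.4,0],[0,0,0]],[[3.2,2.4,0],[0,0,0]],[[3.2,2.4,0],[0,0,0]],[[3.2,2.4,0],[0,0,0]],[[3.2,2.4,0],[0,0,0]],[[3.2,2.4,0],[0,0,0]],[[3.2,2.4,0],[0,0,0]],[[3.2,2.4,0],[0,0,0]],[[3.2,2.4,0],[0,0,0]],[[3.2,2.4,0],[0,0,0]],[[3.2,2.4,0],[0,0,0]],[[0,0,0],[0,0,0]]]'
```

```text
clock: 3.13
tcp_pos: [0.5944, -0.1394, 0.3059]
orientation: [[0.016, 1.0, -0.001], [1.0, -0.016, -0.003], [-0.003, -0.001, -1.0]]
force: [0.2, 0.9, -0.2]
finger_gap: 0.0932
```

```bash
cat >> h.py <<'E'
def snap(n,f):
    im=ctrl.capture(n); cv2.imwrite(f,im); return im
E
python3 - <<'E'
from h import *
print(ctrl.observe()["tcp_pos"])
snap("wrist","pics/w1.png")
for t in["rack"]+[c+"_kept_mid" for c in("yellow","red","blue","green")]:
    r=ctrl.pinpoint(t,"wrist")
    for q in r[:2]:
        px=np.array(q["xy"])*[560,420]; print(t,round(q["p"],2),px.round(1),at("wrist",px,0 if t=="rack" else .053).round(4))
E
```

```text
[ 0.59437849 -0.1394441   0.30588882]
rack 0.83 [308.9  58.3] [0.6361 0.0041 0.    ]
yellow_kept_mid 0.56 [308.4 155.9] [ 0.6298 -0.1221  0.053 ]
red_kept_mid 0.88 [307.  131.9] [ 0.6277 -0.0944  0.053 ]
red_kept_mid 0.48 [309.9  75.8] [ 0.6315 -0.0298  0.053 ]
blue_kept_mid 0.66 [311.3 106.3] [ 0.633  -0.0652  0.053 ]
green_kept_mid 0.95 [311.5  73.3] [ 0.6335 -0.0281  0.053 ]
```

View pics/w1.png

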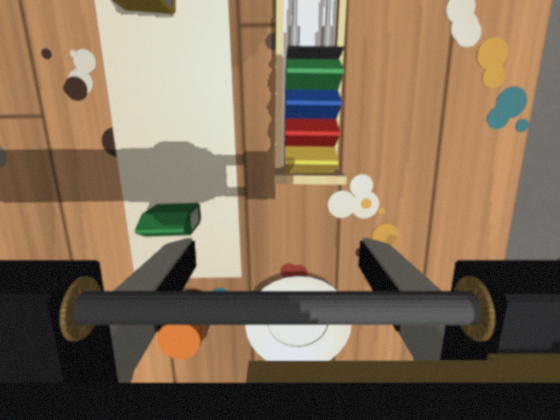

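```bash
python3 - <<'E'
import cv2
im=cv2.imread("pics/w1.png")
c=im[0:195,255:375]
cv2.imwrite("pics/w1z.png",cv2.resize(c,None,fx=4,fy=3.0,interpolation=cv2.INTER_CUBIC))
E
```

```text
(no output)
```

View pics/w1z.png

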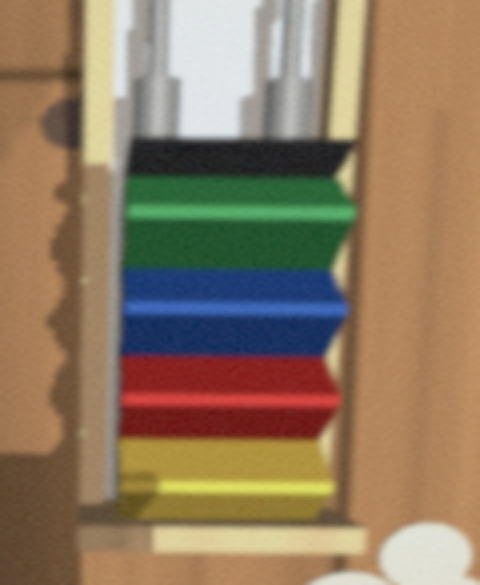

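```bash
python3 - <<'E'
from h import *
f=lambda x,y,z: at("wrist",(255+x/4,y/3),z).round(4)
for n,a,b,y in(("y",123,334,488),("r",121,340,401),("b",124,348,308),("g",127,356,212)):
    p,q=f(a,y,.098),f(b,y,.098); print(n,p,q,(p+q)/2, "len",np.linalg.norm(p-q))
print("endwall out",f(80,550,.092),f(365,553,.092),"in",f(80,524,.092),f(365,527,.092))
print("follower far edge",f(133,140,.095),f(355,140,.095))
print("sidewall L outer",f(83,5,.026),f(83,150,.026),f(81,500,.026)," inner",f(115,5,.026))
print("sidewall R outer",f(367,5,.026), "inner",f(338,5,.026))
# same from top
W=np.array([560,420])
g=lambda x,y,z: at("top",(160+x/3.2,145+y/3.2),z).round(4)
print("top ridges",[g(x,88,.098) for x in(543,501,460,419)])
print("top endwall",g(562,30,.092),g(577,132,.092),"farwall",g(160,42,.03),g(178,145,.03))
E
```

```text
y [ 0.5995 -0.1268  0.098 ] [ 0.659  -0.1288  0.098 ] [ 0.62925 -0.1278   0.098  ] len 0.05953360395608517
r [ 0.5997 -0.0949  0.098 ] [ 0.66   -0.0969  0.098 ] [ 0.62985 -0.0959   0.098  ] len 0.060333158379120205
b [ 0.6014 -0.0625  0.098 ] [ 0.6615 -0.0645  0.098 ] [ 0.63145 -0.0635   0.098  ] len 0.06013326866219723
g [ 0.603  -0.0307  0.098 ] [ 0.6629 -0.0327  0.098 ] [ 0.63295 -0.0317   0.098  ] len 0.059933379681109324
endwall out [ 0.5864 -0.1513  0.092 ] [ 0.6696 -0.1552  0.092 ] in [ 0.5867 -0.1411  0.092 ] [ 0.6694 -0.1449  0.092 ]
follower far edge [ 0.6052 -0.0073  0.095 ] [ 0.6627 -0.0093  0.095 ]
sidewall L outer [0.5937 0.0565 0.026 ] [0.5919 0.0039 0.026 ] [ 0.5862 -0.141   0.026 ]  inner [0.6033 0.0561 0.026 ]
sidewall R outer [0.6785 0.0534 0.026 ] inner [0.6699 0.0537 0.026 ]
top ridges [array([ 0.6224, -0.11  ,  0.098 ]), array([ 0.6231, -0.0776,  0.098 ]), array([ 0.6238, -0.046 ,  0.098 ]), array([ 0.6245, -0.0144,  0.098 ])]
top endwall [ 0.6704 -0.1278  0.092 ] [ 0.5884 -0.1355  0.092 ] farwall [0.6865 0.1965 0.03  ] [0.5987 0.1812 0.03  ]
```

```bash
python3 - <<'E'
from h import *
s=ctrl.observe();print(s["clock"],s["tcp_pos"],s["qd"].round(3) if hasattr(s["qd"],"round") else s["qd"]);print(s["orientation"])
R=np.array(s["orientation"]);p=np.array(s["tcp_pos"])
pts=np.array([p+R@np.array(v) for v in([0,.0465,.019],[0,-.0465,.019],[0,0,-.065],[0,.094,-.065],[0,-.094,-.065])])
for n in("top","side"):
    im=snap(n,f"pics/{n}1.png");
    q=proj(n,pts);print(n,q.round(1).tolist())
    for a in q: cv2.circle(im,tuple(int(round(v)) for v in a),2,(255,0,255),-1)
    # rack estimate outline from wrist
    y=np.array([.037,.9993,0]);x=np.array([.9993,-.037,0]);o=np.array([.6325,0,0])
    c=np.array([.6295,-.1438,0])+145e-3*y
    for z,half in((.092,42),(.026,42)):
        for yy in(-145,-155,145):
            P=[c+x*s*1e-3*half+y*yy*1e-3+[0,0,z] for s in(-1,1)]
            a,b=proj(n,P); cv2.line(im,tuple(a.round().astype(int)),tuple(b.round().astype(int)),(0,255,255) if z>.05 else (255,255,0),1)
    cv2.imwrite(f"pics/{n}1a.png",cv2.resize(im[100:300,180:460] if n=="top" else im[80:320,150:430],None,fx=2.5,fy=2.5,interpolation=cv2.INTER_CUBIC))
E
```

```text
3.4333 [ 0.58916234 -0.1532379   0.30602252] [ 0.006 -0.003 -0.006 -0.002 -0.002 -0.001  0.   ]
[[ 0.03388779  0.99940826 -0.00589403]
 [ 0.99933513 -0.0339635  -0.01325808]
 [-0.01345042 -0.00544083 -0.99989474]]
top [[363.7, 141.8], [365.0, 186.7], [373.6, 150.9], [372.0, 101.9], [375.3, 202.1]]
side [[237.6, 82.9], [281.4, 82.8], [257.0, 45.1], [210.3, 45.4], [304.1, 44.8]]
```

View pics/top1a.png

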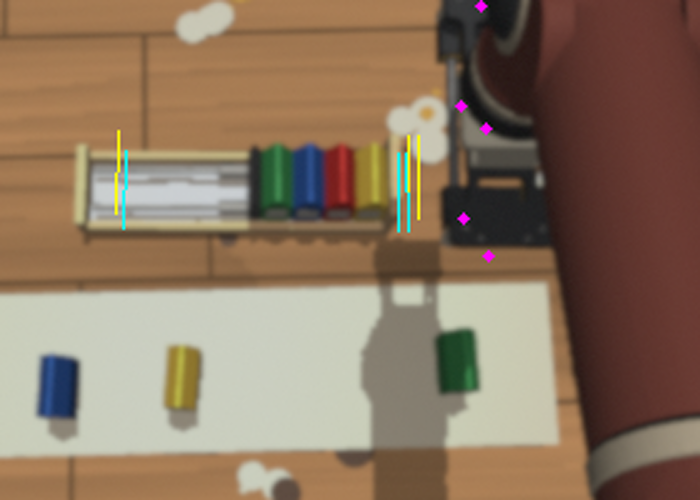

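View pics/side1a.png

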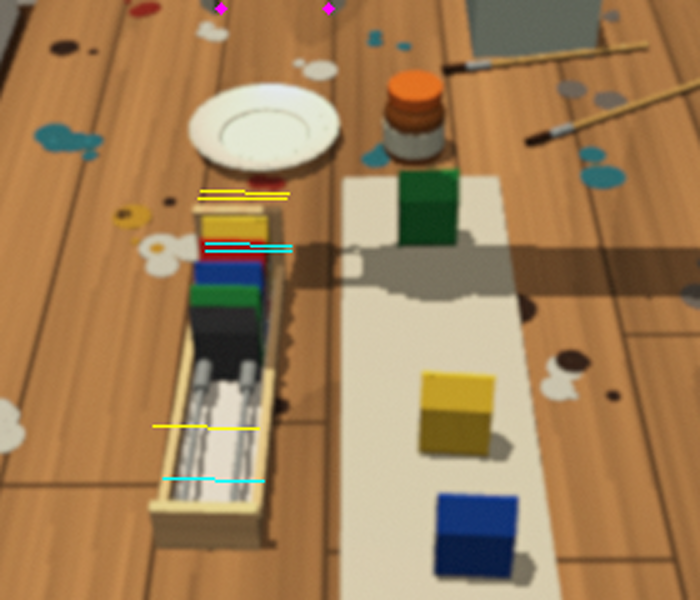

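The arm was still settling when the wrist picture was taken, so that pose was stale. I'll store the pose with each picture and retake it now that the arm is still.

```bash
cat >> h.py <<'E'
import pickle
def wsnap(f):
    s=ctrl.observe(); im=ctrl.capture("wrist"); cv2.imwrite(f,im)
    pickle.dump((np.array(s["tcp_pos"]),np.array(s["orientation"])),open(f+".pkl","wb")); print("pose",np.array(s["tcp_pos"]).round(4),"maxqd",np.abs(s["qd"]).max().round(4)); return im
def wray(f,px):
    p,R=pickle.load(open(f+".pkl","rb")); c=ctrl.get_calibration("wrist");K=c["camera_matrix"];T=c["tool_from_camera"]
    d=np.array([(px[0]-K[0,2])/K[0,0],-(px[1]-K[1,2])/K[1,1],-1.])
    return p+R@T[:3,3],R@T[:3,:3]@d
def wat(f,px,z):
    e,d=wray(f,px); return e+d*(z-e[2])/d[2]
def err(yaw,pos=None):
    "rotation vector in tool frame to reach tool pointing down with tool x at world yaw; shift in tool axes cm"
    from scipy.spatial.transform import Rotation as Ro
    s=ctrl.observe();R=np.array(s["orientation"])
    c,q=np.cos(yaw),np.sin(yaw); D=np.array([[c,q,0],[q,-c,0],[0,0,-1]])
    print("clock",round(s["clock"],2),"tcp",np.array(s["tcp_pos"]).round(4),"gap",round(s["finger_gap"],4),"F",np.array(s["force"]).round(1))
    print("turn",Ro.from_matrix(R.T@D).as_rotvec().round(3), "shift cm",(R.T@(np.array(pos)-s["tcp_pos"])*100).round(2) if pos is not None else "")
E
python3 - <<'E'
from h import *
im=wsnap("pics/w2.png")
cv2.imwrite("pics/w2z.png",cv2.resize(im[0:210,255:375],None,fx=4,fy=2.8,interpolation=cv2.INTER_CUBIC))
E
```

```text
pose [ 0.5893 -0.1528  0.3062] maxqd 0.0074
```

View pics/w2z.png

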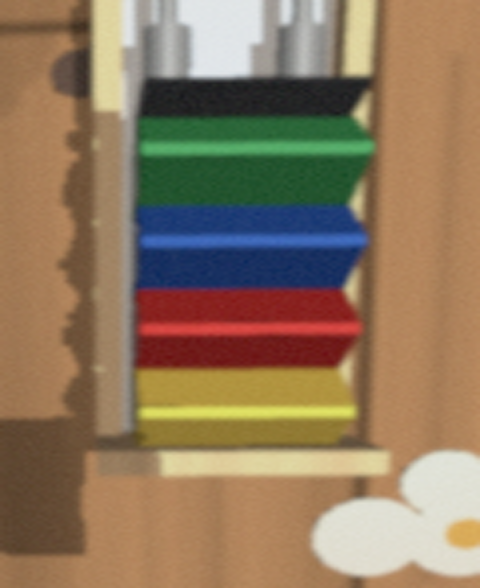

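```bash
python3 - <<'E'
from h import *
F="pics/w2.png"
f=lambda x,y,z: wat(F,(255+x/4,y/2.8),z).round(4)
for n,a,b,y in(("y",139,357,412),("r",139,361,328),("b",140,368,240),("g",141,375,148)):
    p,q=f(a,y,.098),f(b,y,.098); print(n,p,q,(p+q)/2, "len",np.linalg.norm(p-q).round(4))
print("endwall out",f(98,474,.092),f(389,475,.092),"in",f(98,449,.092),f(389,450,.092))
print("sidewall L outer",f(92,5,.026),f(95,440,.026))
print("sidewall R outer",f(378,5,.026), f(372,150,.026))
# same from top
g=lambda x,y,z: at("top",(160+x/3.2,145+y/3.2),z).round(4)
print("top ridges",[g(x,88,.098) for x in(543,501,460,419)])
E
```

```text
y [ 0.6046 -0.1092  0.098 ] [ 0.6653 -0.1112  0.098 ] [ 0.63495 -0.1102   0.098  ] len 0.0607
r [ 0.6053 -0.077   0.098 ] [ 0.6657 -0.079   0.098 ] [ 0.6355 -0.078   0.098 ] len 0.0604
b [ 0.6063 -0.045   0.098 ] [ 0.6667 -0.047   0.098 ] [ 0.6365 -0.046   0.098 ] len 0.0604
g [ 0.6073 -0.0132  0.098 ] [ 0.6677 -0.0153  0.098 ] [ 0.6375  -0.01425  0.098  ] len 0.0604
endwall out [ 0.5924 -0.1345  0.092 ] [ 0.6764 -0.1376  0.092 ] in [ 0.5927 -0.1242  0.092 ] [ 0.6761 -0.1273  0.092 ]
sidewall L outer [0.5966 0.0569 0.026 ] [ 0.5917 -0.1277  0.026 ]
sidewall R outer [0.6821 0.0539 0.026 ] [ 0.6818 -0.0027  0.026 ]
top ridges [array([ 0.6224, -0.11  ,  0.098 ]), array([ 0.6231, -0.0776,  0.098 ]), array([ 0.6238, -0.046 ,  0.098 ]), array([ 0.6245, -0.0144,  0.098 ])]
```

```bash
python3 - <<'E'
from h import *
err(1.57,(.445,-.28,.24))
im=cv2.imread("pics/w2.png");cv2.imwrite("pics/w2l.png",cv2.resize(im[150:250,100:260],None,fx=4,fy=4,interpolation=cv2.INTER_CUBIC))
E
```

```text
clock 3.58 tcp [ 0.5894 -0.1525  0.3062] gap 0.093 F [-0.3  0.7 -0.3]
turn [-0.005  0.013 -0.032] shift cm [-13.14 -13.98   6.85]
```

View pics/w2l.png

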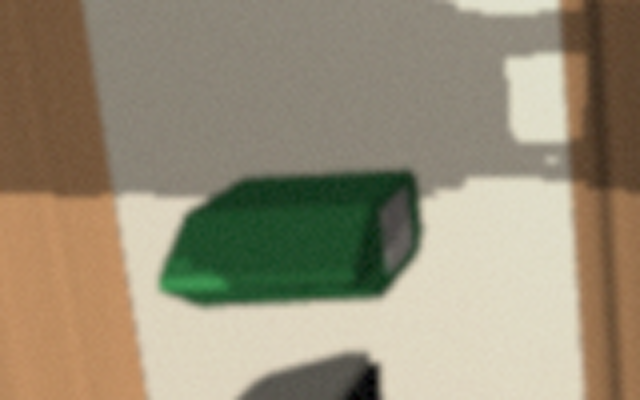

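```bash
python3 -m handwheel '[[[-2.6,-2.8,1.3],[-0.005,0.013,-0.032]],[[-2.6,-2.8,1.3],[0,0,0]],[[-2.6,-2.8,1.3],[0,0,0]],[[-2.6,-2.8,1.3],[0,0,0]],[[-2.6,-2.8,1.3],[0,0,0]],[[0,0,0],[0,0,0]],[[0,0,0],[0,0,0]],[[0,0,0],[0,0,0]],[[0,0,0],[0,0,0]]]'; python3 - <<'E'
from h import *
im=wsnap("pics/g1.png")
err(1.57,(.445,-.28,.24))
E
```

```text
clock: 4.33
tcp_pos: [0.4413, -0.2894, 0.2391]
orientation: [[0.008, 1.0, 0.005], [1.0, -0.008, 0.002], [0.002, 0.005, -1.0]]
force: [1.7, 0.1, -0.5]
finger_gap: 0.0929
pose [ 0.4413 -0.2894  0.2391] maxqd 0.0062
clock 4.38 tcp [ 0.4415 -0.2893  0.2392] gap 0.093 F [-0.1 -0.5  0.5]
turn [ 0.005 -0.001 -0.006] shift cm [ 0.93  0.34 -0.08]
```

View pics/g1.png

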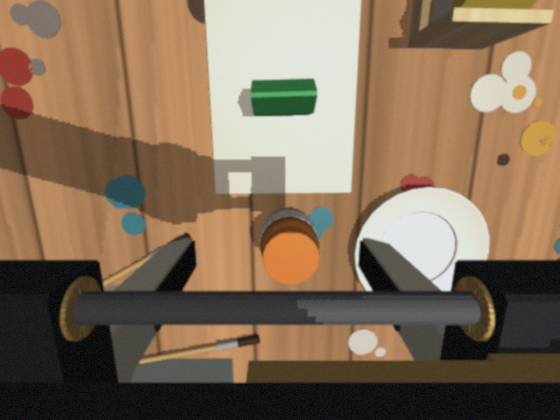

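```bash
python3 - <<'E'
from h import *
im=cv2.imread("pics/g1.png");cv2.imwrite("pics/g1z.png",cv2.resize(im[65:130,230:340],None,fx=6,fy=6,interpolation=cv2.INTER_CUBIC))
E
```

```text
(no output)
```

View pics/g1z.png

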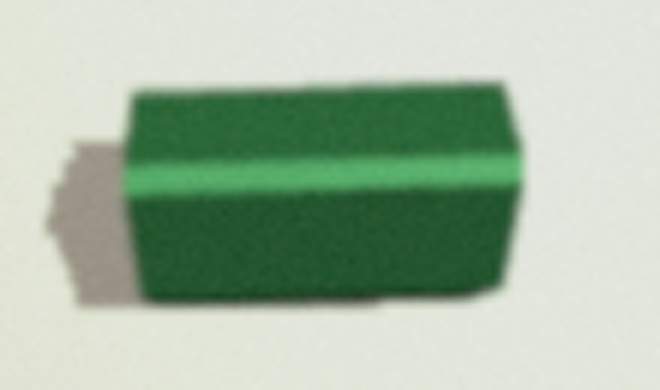

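```bash
python3 - <<'E'
from h import *
F="pics/g1.png"
f=lambda x,y,z: wat(F,(230+x/6,65+y/6),z)
p,q=f(124,180,.09),f(522,167,.09);c=(p+q)/2
print(p.round(4),q.round(4),c.round(4),np.linalg.norm(p-q),"slope",(q-p)[1]/(q-p)[0])
yaw=np.pi/2+np.arctan2((q-p)[1],(q-p)[0]);print(yaw)
err(yaw,(c[0],c[1],.11)); 
print("top",at("top",(160+661/3.2,145+278/3.2),.09),at("top",(160+664/3.2,145+357/3.2),.09))
E
```

```text
[ 0.42   -0.1925  0.09  ] [ 0.4793 -0.1911  0.09  ] [ 0.4496 -0.1918  0.09  ] 0.05940019758470359 slope 0.02366525007286217
1.5944571604907647
clock 4.38 tcp [ 0.4415 -0.2893  0.2392] gap 0.093 F [-0.1 -0.5  0.5]
turn [ 0.005 -0.001 -0.031] shift cm [ 9.74  0.67 12.93]
top [ 0.47422776 -0.19374403  0.09      ] [ 0.41477618 -0.19234634  0.09      ]
```

```bash
python3 -m handwheel '[[[3.25,0.22,2],[0.005,-0.001,-0.031]],[[3.25,0.22,2],[0,0,0]],[[3.25,0.22,2],[0,0,0]],[[0,0,2.5],[0,0,0]],[[0,0,2.4],[0,0,0]],[[0,0,0],[0,0,0]],[[0,0,0],[0,0,0]],[[0,0,0],[0,0,0]]]'; python3 - <<'E'
from h import *
err(1.5944,(.4496,-.1918,.053))
E
```

```text
clock: 5.05
tcp_pos: [0.4609, -0.1814, 0.1324]
orientation: [[-0.041, 0.999, 0.021], [0.999, 0.041, -0.002], [-0.003, 0.021, -1.0]]
force: [-0.3, 0.6, 0.4]
finger_gap: 0.0928
clock 5.05 tcp [ 0.4609 -0.1814  0.1324] gap 0.0928 F [-0.3  0.6  0.4]
turn [0.021 0.003 0.017] shift cm [-0.97 -1.34  7.92]
```

```bash
python3 -m handwheel '[[[-0.5,-0.7,0.5],[0.021,0.003,0.017]],[[-0.47,-0.64,0.5],[0,0,0]],[[0,0,0],[0,0,0]],[[0,0,0],[0,0,0]],[[0,0,0],[0,0,0]]]'; python3 - <<'E'
from h import *
err(1.5944,(.4496,-.1918,.053))
E
```

```text
clock: 5.47
tcp_pos: [0.4495, -0.1957, 0.1257]
orientation: [[-0.018, 1.0, 0.006], [1.0, 0.018, -0.004], [-0.004, 0.006, -1.0]]
force: [0.0, 0.3, -0.0]
finger_gap: 0.0927
clock 5.47 tcp [ 0.4495 -0.1957  0.1257] gap 0.0927 F [ 0.   0.3 -0. ]
turn [ 0.006  0.004 -0.006] shift cm [ 0.42 -0.03  7.27]
```

```bash
python3 -m handwheel '[[[0.35,0,1.2],[0.006,0.004,-0.006]],[[0,0,1.5],[0,0,0]],[[0,0,1.5],[0,0,0]],[[0,0,1.5],[0,0,0]],[[0,0,1],[0,0,0]],[[0,0,0],[0,0,0]],[[0,0,0],[0,0,0]]]'; python3 - <<'E'
from h import *
err(1.5944,(.4496,-.1918,.053))
E
```

```text
clock: 6.05
tcp_pos: [0.451, -0.1918, 0.0542]
orientation: [[-0.024, 1.0, 0.003], [1.0, 0.024, 0.0], [0.0, 0.003, -1.0]]
force: [0.6, -0.2, 0.7]
finger_gap: 0.093
clock 6.05 tcp [ 0.451  -0.1918  0.0542] gap 0.093 F [ 0.6 -0.2  0.7]
turn [ 0.003 -0.     0.001] shift cm [ 0.   -0.14  0.12]
```

```bash
python3 -m handwheel '[[[0,-0.1,0],[0,0,0]],[[0,0,0],[0,0,0]],[[0,0,0],[0,0,0]],[[0,0,0],[0,0,0]],[[0,0,0],[0,0,0]],[[0,0,0],[0,0,0]],[[0,0,0],[0,0,0]],[[0,0,0],[0,0,0]]]' 5.5 15; python3 -m handwheel '[[[0,0,0],[0,0,0]],[[0,0,0],[0,0,0]],[[0,0,0],[0,0,0]],[[0,0,-1],[0,0,0]],[[0,0,-1.5],[0,0,0]],[[0,0,0],[0,0,0]],[[0,0,0],[0,0,0]]]';  python3 - <<'E'
from h import *
err(1.543,(.636,-.03,.22))
im=wsnap("pics/g2.png");cv2.imwrite("pics/g2z.png",im[200:])
E
```

```text
clock: 6.72
tcp_pos: [0.4509, -0.192, 0.0562]
orientation: [[-0.024, 1.0, 0.006], [1.0, 0.024, -0.001], [-0.001, 0.006, -1.0]]
force: [-0.1, 0.4, -1.9]
finger_gap: 0.0602
clock: 7.3
tcp_pos: [0.45, -0.1917, 0.0825]
orientation: [[-0.024, 1.0, 0.004], [1.0, 0.024, 0.0], [0.0, 0.004, -1.0]]
force: [0.9, -0.5, -1.2]
finger_gap: 0.06
clock 7.3 tcp [ 0.45   -0.1917  0.0825] gap 0.06 F [ 0.9 -0.5 -1.2]
turn [ 0.004 -0.     0.052] shift cm [ 15.71  19.05 -13.67]
pose [ 0.45   -0.1917  0.0825] maxqd 0.0307
```

View pics/g2.png

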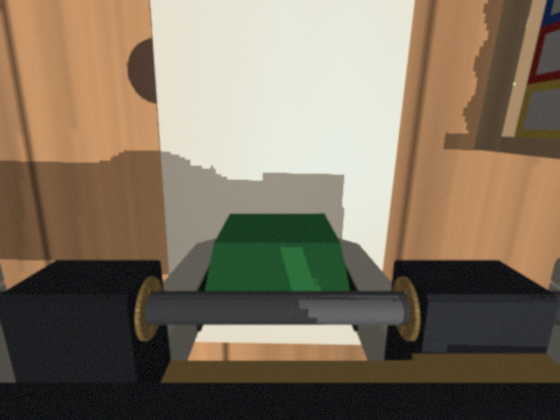

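```bash
python3 -m handwheel '[[[0,0,-2],[0,0,0]],[[0,0,-3],[0,0,0]],[[0,0,-3],[0,0,0]],[[1.5,1.9,-1.5],[0.002,0,0.026]],[[2.2,2.7,-1],[0.002,0,0.026]],[[2.2,2.7,-0.5],[0,0,0]],[[2.2,2.7,-0.5],[0,0,0]],[[2.2,2.7,0],[0,0,0]],[[2.2,2.7,0],[0,0,0]],[[1.5,1.8,0],[0,0,0]],[[0.8,0.9,0],[0,0,0]],[[0,0,0],[0,0,0]],[[0,0,0],[0,0,0]],[[0,0,0],[0,0,0]],[[0,0,0],[0,0,0]]]';  python3 - <<'E'
from h import *
err(1.543,(.637,-.03,.165))
im=wsnap("pics/g3.png")
snap("top","pics/top3.png");snap("side","pics/side3.png")
E
```

```text
clock: 8.6
tcp_pos: [0.6331, -0.0449, 0.1904]
orientation: [[0.039, 0.999, -0.021], [0.999, -0.039, 0.002], [0.001, -0.021, -1.0]]
force: [0.0, 0.2, -2.0]
finger_gap: 0.0601
clock 8.6 tcp [ 0.6331 -0.0449  0.1904] gap 0.0601 F [ 0.   0.2 -2. ]
turn [-0.021 -0.001 -0.011] shift cm [1.5  0.39 2.54]
pose [ 0.6331 -0.0449  0.1904] maxqd 0.0214
```

View pics/g3.png

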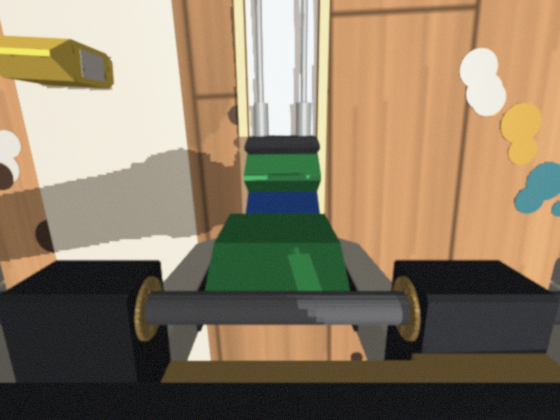

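View pics/side3.png

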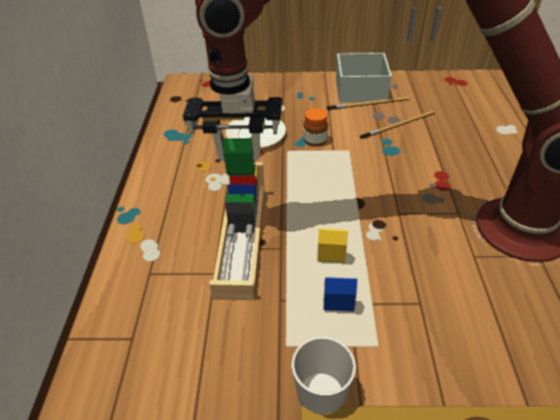

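```bash
cat >> h.py <<'E'
def wprojtool(v):
    c=ctrl.get_calibration("wrist");K=c["camera_matrix"];T=np.linalg.inv(c["tool_from_camera"])
    q=(np.c_[np.atleast_2d(v),np.ones(len(np.atleast_2d(v)))]@T.T)[:,:3]
    return np.c_[K[0,2]+K[0,0]*q[:,0]/-q[:,2],K[1,2]-K[1,1]*q[:,1]/-q[:,2]]
E
python3 - <<'E'
from h import *
for dz in(.009,.011,.013):
    print(dz,wprojtool([[.010,-.03,.045+dz],[.010,.03,.045+dz],[.016,-.03,.033+dz],[.016,.03,.033+dz],[.016,-.03,-.019+dz],[.016,.03,-.019+dz]]).round(1).tolist())
E
```

```text
0.009 [[231.1, 218.0], [320.5, 218.0], [228.0, 214.3], [323.4, 214.3], [211.1, 244.7], [339.2, 244.8]]
0.011 [[231.6, 217.1], [320.1, 217.2], [228.5, 213.4], [322.9, 213.5], [212.0, 243.1], [338.4, 243.2]]
0.013 [[232.0, 216.3], [319.7, 216.4], [229.0, 212.6], [322.5, 212.6], [212.8, 241.6], [337.6, 241.7]]
```

```bash
python3 -m handwheel '[[[0.8,0.2,0.6],[-0.021,-0.001,-0.011]],[[0.7,0.19,0.8],[0,0,0]],[[0,0,0.8],[0,0,0]],[[0,0,0],[0,0,0]],[[0,0,0],[0,0,0]],[[0,0,0],[0,0,0]],[[0,0,0],[0,0,0]]]';  python3 - <<'E'
from h import *
err(1.543,(.6372,-.03,.155))
E
```

```text
clock: 9.33
tcp_pos: [0.637, -0.0347, 0.1682]
orientation: [[0.035, 0.999, 0.001], [0.999, -0.035, -0.003], [-0.003, 0.001, -1.0]]
force: [0.2, -0.2, -1.6]
finger_gap: 0.06
clock 9.33 tcp [ 0.637  -0.0347  0.1682] gap 0.06 F [ 0.2 -0.2 -1.6]
turn [ 0.001  0.003 -0.008] shift cm [ 0.47 -0.    1.32]
```

```bash
python3 -m handwheel '[[[0.5,0,0.4],[0,0,-0.008]],[[0,0,0.4],[0,0,0]],[[0,0,0.3],[0,0,0]],[[0,0,0],[0,0,0]],[[0,0,0],[0,0,0]],[[0,0,0],[0,0,0]]]';  python3 - <<'E'
from h import *
err(1.543,(.6373,-.03,.155))
E
```

```text
clock: 9.83
tcp_pos: [0.6377, -0.0298, 0.1565]
orientation: [[0.027, 1.0, 0.001], [1.0, -0.027, -0.003], [-0.003, 0.002, -1.0]]
force: [-0.4, 0.6, -1.1]
finger_gap: 0.0598
clock 9.83 tcp [ 0.6377 -0.0298  0.1565] gap 0.0598 F [-0.4  0.6 -1.1]
turn [0.002 0.003 0.001] shift cm [-0.03 -0.04  0.15]
```

```bash
python3 -m handwheel '[[[0.05,0,0.4],[0,0,0]],[[0.2,0,0.4],[0,0,0]],[[0.2,0,0.4],[0,0,0]],[[0.2,0,0.4],[0,0,0]],[[0.2,0,0.4],[0,0,0]],[[0,0,0],[0,0,0]],[[0,0,0],[0,0,0]]]';  python3 - <<'E'
from h import *
err(1.543,(.6377,-.014,.0635))
wsnap("pics/g4.png")
E
```

```text
clock: 10.42
tcp_pos: [0.6395, -0.0242, 0.1361]
orientation: [[0.03, 1.0, 0.005], [1.0, -0.03, -0.009], [-0.009, 0.005, -1.0]]
force: [-0.8, -0.9, 2.0]
finger_gap: 0.0598
clock 10.42 tcp [ 0.6395 -0.0242  0.1361] gap 0.0598 F [-0.8 -0.9  2. ]
turn [ 0.005  0.009 -0.002] shift cm [ 1.08 -0.25  7.25]
pose [ 0.6395 -0.0242  0.1361] maxqd 0.0057
```

View pics/g4.png

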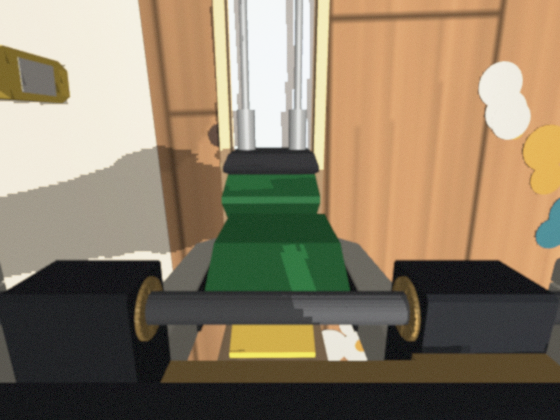

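```bash
python3 -m handwheel '[[[0.4,-0.1,0.2],[0,0.009,0]],[[0.35,-0.05,0.4],[0,0,0]],[[0.3,0,0.4],[0,0,0]],[[0.3,0,0.4],[0,0,0]],[[0.2,0,0.4],[0,0,0]],[[0,0,0],[0,0,0]],[[0,0,0],[0,0,0]]]';  python3 - <<'E'
from h import *
err(1.543,(.6377,-.014,.0635))
wsnap("pics/g5.png")
E
```

```text
clock: 11.05
tcp_pos: [0.6389, -0.0103, 0.1168]
orientation: [[0.031, 1.0, 0.007], [1.0, -0.031, -0.004], [-0.003, 0.007, -1.0]]
force: [0.6, -3.1, 1.1]
finger_gap: 0.0599
clock 11.05 tcp [ 0.6389 -0.0103  0.1168] gap 0.0599 F [ 0.6 -3.1  1.1]
turn [ 0.007  0.003 -0.003] shift cm [-0.35 -0.14  5.33]
pose [ 0.6389 -0.0103  0.1168] maxqd 0.0118
```

View pics/g5.png

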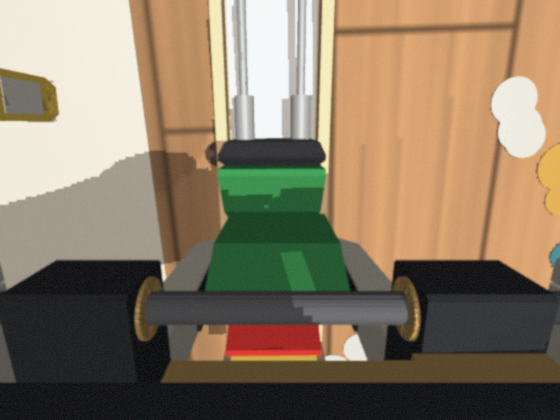

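```bash
python3 -m handwheel '[[[-0.15,-0.1,0.4],[0.007,0.003,0]],[[0,0,0.6],[0,0,0]],[[0,0,0.6],[0,0,0]],[[0,0,0.6],[0,0,0]],[[0,0,0.6],[0,0,0]],[[0,0,0.4],[0,0,0]],[[0,0,0],[0,0,0]],[[0,0,0],[0,0,0]]]';  python3 - <<'E'
from h import *
err(1.543,(.6377,-.014,.0635))
E
```

```text
clock: 11.77
tcp_pos: [0.6365, -0.0131, 0.0795]
orientation: [[0.033, 0.999, -0.005], [0.999, -0.033, -0.0], [-0.0, -0.005, -1.0]]
force: [1.1, -2.0, -0.6]
finger_gap: 0.0599
clock 11.77 tcp [ 0.6365 -0.0131  0.0795] gap 0.0599 F [ 1.1 -2.  -0.6]
turn [-0.005  0.    -0.005] shift cm [-0.08  0.13  1.6 ]
```

```bash
python3 -m handwheel '[[[0,0.1,0.3],[-0.005,0,0]],[[0,0,0.4],[0,0,0]],[[0,0,0.3],[0,0,0]],[[0,0,0.2],[0,0,0]],[[0,0,0.1],[0,0,0]],[[0,0,0],[0,0,0]],[[0,0,0],[0,0,0]]]';  python3 - <<'E'
from h import *
err(1.543,(.6377,-.014,.0635))
E
```

```text
clock: 12.35
tcp_pos: [0.637, -0.0129, 0.0648]
orientation: [[0.033, 0.999, -0.0], [0.999, -0.033, 0.0], [0.0, -0.0, -1.0]]
force: [0.4, -2.9, -1.1]
finger_gap: 0.0598
clock 12.35 tcp [ 0.637  -0.0129  0.0648] gap 0.0598 F [ 0.4 -2.9 -1.1]
turn [-0.    -0.    -0.005] shift cm [-0.11  0.07  0.13]
```

```bash
python3 -m handwheel '[[[0,0,0.15],[0,0,-0.005]],[[0,0,0.1],[0,0,0]],[[0,0,0],[0,0,0]],[[0,0,0],[0,0,0]]]'
```

```text
clock: 12.68
tcp_pos: [0.6378, -0.0125, 0.0641]
orientation: [[0.028, 1.0, 0.002], [1.0, -0.028, 0.001], [0.001, 0.002, -1.0]]
force: [-0.5, -2.0, -1.7]
finger_gap: 0.0598
```

```bash
python3 -m handwheel '[[[0,0,0.15],[0,0,0]],[[0,0,0.1],[0,0,0]],[[0,0,0],[0,0,0]],[[0,0,0],[0,0,0]],[[0,0,0],[0,0,0]]]'
```

```text
clock: 13.1
tcp_pos: [0.6387, -0.0123, 0.0638]
orientation: [[0.028, 1.0, 0.004], [1.0, -0.028, 0.0], [0.001, 0.004, -1.0]]
force: [-0.7, -2.4, 1.5]
finger_gap: 0.0599
```

```bash
python3 -m handwheel '[[[0,0,0],[0,0,0]],[[0,0,0],[0,0,0]],[[0,0,0],[0,0,0]],[[0,0,0],[0,0,0]],[[0,0,-1],[0,0,0]],[[0,0,-3],[0,0,0]],[[0,0,-3],[0,0,0]],[[0,0,-3],[0,0,0]],[[-1,0,-3],[0,0,0]],[[-3,0,-3],[0,0,0]],[[-3,0,-2],[0,0,0]],[[-3,0,0],[0,0,0]],[[0,0,0],[0,0,0]],[[0,0,0],[0,0,0]],[[0,0,0],[0,0,0]],[[0,0,0],[0,0,0]]]' 9.3;  python3 - <<'E'
from h import *
err(1.57,(.44,.13,.25))
im=wsnap("pics/a1.png")
E
```

```text
clock: 14.43
tcp_pos: [0.6372, -0.1032, 0.2591]
orientation: [[0.013, 1.0, 0.013], [1.0, -0.014, 0.015], [0.015, 0.013, -1.0]]
force: [0.1, 1.0, -0.5]
finger_gap: 0.0931
clock 14.43 tcp [ 0.6372 -0.1032  0.2591] gap 0.0931 F [ 0.1  1.  -0.5]
turn [ 0.013 -0.015 -0.013] shift cm [ 23.04 -20.04   0.99]
pose [ 0.6372 -0.1032  0.2591] maxqd 0.0109
```

View pics/a1.png

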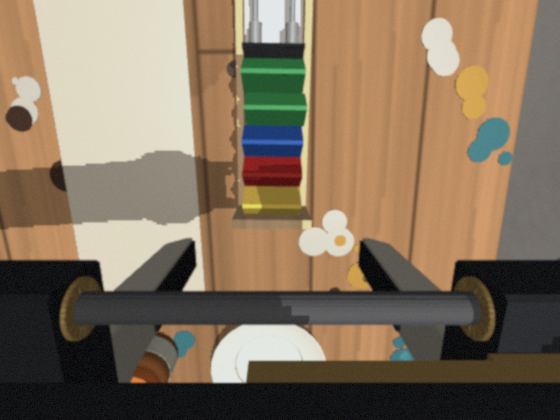

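```bash
python3 - <<'E'
from h import *
im=cv2.imread("pics/a1.png");cv2.imwrite("pics/a1z.png",cv2.resize(im[35:235,220:330],None,fx=5,fy=2.9,interpolation=cv2.INTER_CUBIC))
E
```

```text
(no output)
```

View pics/a1z.png

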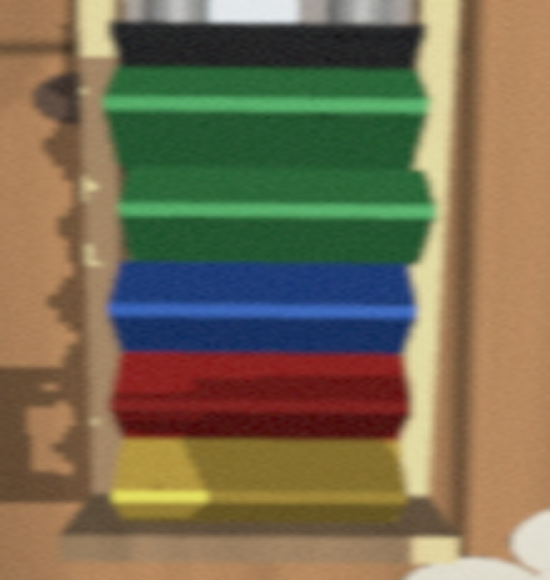

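```bash
python3 - <<'E'
from h import *
F="pics/a1.png"
f=lambda x,y,z: wat(F,(220+x/5,35+y/2.9),z)
for n,a,b,y in(("y",110,406,497),("r",111,407,406),("b",108,414,311),("gn",119,435,210),("g",104,429,104)):
    p,q=f(a,y,.098),f(b,y,.098); print(n,((p+q)/2).round(4), "len",np.linalg.norm(p-q).round(4))
print(f(78,48,.026),f(458,48,.026))
E
```

```text
y [ 0.6344 -0.1102  0.098 ] len 0.0603
r [ 0.6352 -0.0782  0.098 ] len 0.0588
b [ 0.6361 -0.0463  0.098 ] len 0.0593
gn [ 0.6397 -0.0142  0.098 ] len 0.0597
g [0.6382 0.0179 0.098 ] len 0.0598
[0.59663207 0.05091473 0.026     ] [0.68162376 0.05002146 0.026     ]
```

```bash
python3 -m handwheel '[[[1.5,-1.3,0],[0.013,-0.015,-0.013]],[[3,-2.7,0],[0,0,0]],[[3,-2.7,0.2],[0,0,0]],[[3,-2.7,0.2],[0,0,0]],[[3,-2.7,0.2],[0,0,0]],[[3,-2.7,0.2],[0,0,0]],[[3,-2.7,0.2],[0,0,0]],[[1.5,-1.5,0],[0,0,0]],[[0.5,-0.5,0],[0,0,0]],[[0,0,0],[0,0,0]],[[0,0,0],[0,0,0]],[[0,0,0],[0,0,0]],[[0,0,0],[0,0,0]]]';  python3 - <<'E'
from h import *
im=wsnap("pics/b1.png")
E
```

```text
clock: 15.57
tcp_pos: [0.4331, 0.1247, 0.2424]
orientation: [[-0.019, 1.0, -0.01], [1.0, 0.019, 0.001], [0.001, -0.01, -1.0]]
force: [0.3, 0.5, -0.1]
finger_gap: 0.0927
pose [0.4331 0.1247 0.2424] maxqd 0.0168
```

View pics/b1.png

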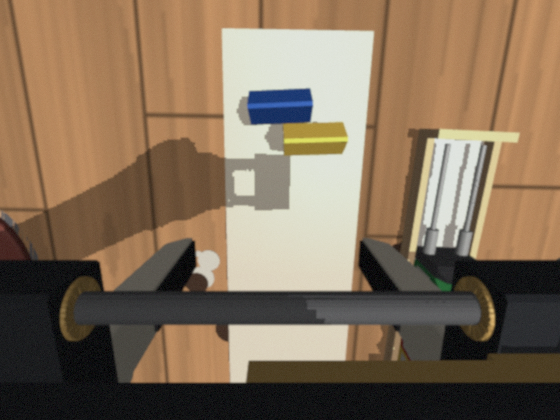

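Yellow has been knocked from about y = 0.08 to right beside blue. Now yellow is at about (315,138) and blue at about (281,106). I'll zoom in and measure both.

```bash
python3 - <<'E'
from h import *
im=cv2.imread("pics/b1.png");cv2.imwrite("pics/b1z.png",cv2.resize(im[75:170,230:365],None,fx=5.8,fy=5.8,interpolation=cv2.INTER_CUBIC))
E
```

```text
(no output)
```

View pics/b1z.png

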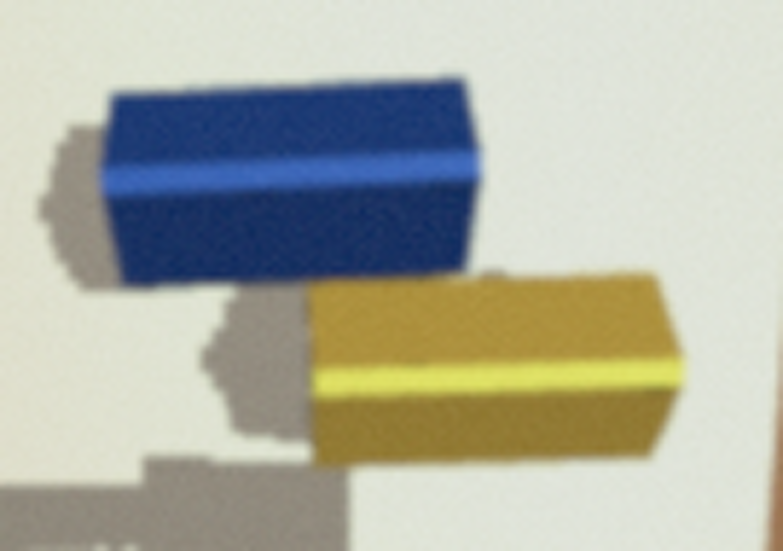

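```bash
python3 - <<'E'
from h import *
F="pics/b1.png"
f=lambda x,y,z: wat(F,(230+x/5.8,75+y/5.8),z)
for n,a,b in(("blue",(102,180),(480,164)),("yellow",(312,382),(684,371))):
    p,q=f(*a,.09),f(*b,.09);c=(p+q)/2;yaw=np.pi/2+np.arctan2((q-p)[1],(q-p)[0])
    print(n,p.round(4),q.round(4),c.round(4),np.linalg.norm(p-q),"yaw",yaw); err(yaw,(c[0],c[1],.13))
E
```

```text
blue [0.4036 0.2116 0.09  ] [0.463  0.2151 0.09  ] [0.4333 0.2134 0.09  ] 0.059493696229127806 yaw 1.6299023612563466
clock 15.62 tcp [0.4333 0.1244 0.2424] gap 0.0931 F [0.2 0.5 0.5]
turn [-0.01  -0.001 -0.041] shift cm [ 8.89  0.27 11.24]
yellow [0.4375 0.1811 0.09  ] [0.4973 0.1841 0.09  ] [0.4674 0.1826 0.09  ] 0.05996171890763665 yaw 1.6198273439551707
clock 15.62 tcp [0.4333 0.1244 0.2424] gap 0.0931 F [0.2 0.5 0.5]
turn [-0.01  -0.001 -0.031] shift cm [ 5.75  3.63 11.21]
```

```bash
python3 -m handwheel '[[[2.3,0.1,2],[-0.01,-0.001,-0.041]],[[2.3,0.1,2],[0,0,0]],[[2.3,0.1,2],[0,0,0]],[[1.5,0,2],[0,0,0]],[[0,0,2],[0,0,0]],[[0,0,0.8],[0,0,0]],[[0,0,0],[0,0,0]],[[0,0,0],[0,0,0]],[[0,0,0],[0,0,0]]]'; python3 - <<'E'
from h import *
err(1.63,(.4333,.2134,.055))
E
```

```text
clock: 16.37
tcp_pos: [0.446, 0.2022, 0.1297]
orientation: [[-0.033, 0.999, 0.009], [0.999, 0.033, -0.001], [-0.002, 0.009, -1.0]]
force: [0.2, -0.1, -0.0]
finger_gap: 0.0929
clock 16.37 tcp [0.446  0.2022 0.1297] gap 0.0929 F [ 0.2 -0.1 -0. ]
turn [ 0.009  0.002 -0.027] shift cm [ 1.17 -1.3   7.46]
```

```bash
python3 -m handwheel '[[[0.6,-0.65,0.2],[0.009,0.002,-0.027]],[[0.57,-0.65,0.2],[0,0,0]],[[0,0,0],[0,0,0]],[[0,0,0],[0,0,0]],[[0,0,0],[0,0,0]]]'; python3 - <<'E'
from h import *
err(1.63,(.4333,.2134,.055))
E
```

```text
clock: 16.78
tcp_pos: [0.4335, 0.2137, 0.1288]
orientation: [[-0.059, 0.998, 0.006], [0.998, 0.059, 0.003], [0.002, 0.006, -1.0]]
force: [-0.4, -0.8, -0.3]
finger_gap: 0.0932
clock 16.78 tcp [0.4335 0.2137 0.1288] gap 0.0932 F [-0.4 -0.8 -0.3]
turn [ 0.006 -0.002 -0.   ] shift cm [-0.05 -0.07  7.38]
```

```bash
python3 -m handwheel '[[[0,0,1.2],[0.006,-0.002,0]],[[0,0,1.5],[0,0,0]],[[0,0,1.5],[0,0,0]],[[0,0,1.5],[0,0,0]],[[0,0,1],[0,0,0]],[[0,0,0.4],[0,0,0]],[[0,0,0],[0,0,0]],[[0,0,0],[0,0,0]]]'; python3 - <<'E'
from h import *
err(1.63,(.4333,.2134,.055))
E
```

```text
clock: 17.45
tcp_pos: [0.4352, 0.2137, 0.0524]
orientation: [[-0.058, 0.998, 0.001], [0.998, 0.058, 0.0], [0.0, 0.001, -1.0]]
force: [0.1, 0.2, 0.3]
finger_gap: 0.0928
clock 17.45 tcp [0.4352 0.2137 0.0524] gap 0.0928 F [0.1 0.2 0.3]
turn [ 0.001 -0.    -0.002] shift cm [-0.02 -0.19 -0.26]
```

```bash
python3 -m handwheel '[[[0,-0.1,-0.3],[0,0,0]],[[0,0,0],[0,0,0]],[[0,0,0],[0,0,0]],[[0,0,0],[0,0,0]],[[0,0,0],[0,0,0]],[[0,0,0],[0,0,0]],[[0,0,0],[0,0,0]],[[0,0,0],[0,0,0]],[[0,0,0],[0,0,0]]]' 5.5 15; python3 -m handwheel '[[[0,0,0],[0,0,0]],[[0,0,0],[0,0,0]],[[0,0,-1],[0,0,0]],[[0,0,-2],[0,0,0]],[[0,0,-3],[0,0,0]],[[0,0,-3],[0,0,0]],[[0,0,-2],[0,0,0]],[[0,0,-1],[0,0,0]],[[0,0,0],[0,0,0]],[[0,0,0],[0,0,0]],[[0,0,0],[0,0,0]]]';  python3 - <<'E'
from h import *
err(1.543,(.6355,-.062,.18))
im=wsnap("pics/b2.png")
E
```

```text
clock: 18.2
tcp_pos: [0.4351, 0.214, 0.0578]
orientation: [[-0.057, 0.998, 0.005], [0.998, 0.057, 0.002], [0.002, 0.005, -1.0]]
force: [-0.0, 0.3, -1.5]
finger_gap: 0.0599
clock: 19.12
tcp_pos: [0.4324, 0.2133, 0.1856]
orientation: [[-0.059, 0.998, 0.002], [0.998, 0.059, 0.001], [0.0, 0.002, -1.0]]
force: [-0.5, 0.1, -1.6]
finger_gap: 0.0601
clock 19.12 tcp [0.4324 0.2133 0.1856] gap 0.0601 F [-0.5  0.1 -1.6]
turn [ 0.002 -0.001  0.087] shift cm [-28.68  18.65   0.58]
pose [0.4324 0.2133 0.1856] maxqd 0.0153
```

View pics/b2.png

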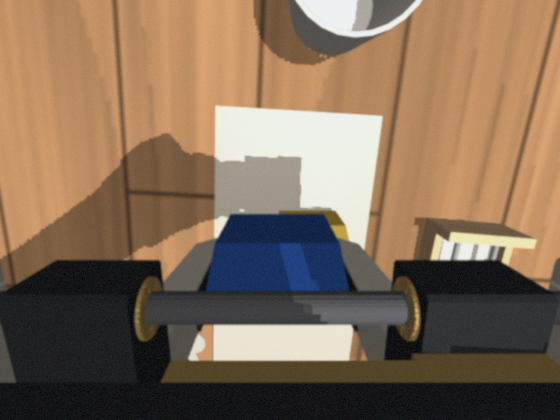

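```bash
python3 -m handwheel '[[[-1.5,1,0],[0,0,0.03]],[[-3,1.9,0],[0,0,0.03]],[[-3.2,2.1,0],[0,0,0.027]],[[-3.2,2.1,0],[0,0,0]],[[-3.2,2.1,0],[0,0,0]],[[-3.2,2.1,0],[0,0,0]],[[-3.2,2.1,0],[0,0,0]],[[-3.2,2.1,0],[0,0,0]],[[-2.5,1.6,0],[0,0,0]],[[-1,0.7,0],[0,0,0]],[[0,0,0],[0,0,0]],[[0,0,0],[0,0,0]],[[0,0,0],[0,0,0]],[[0,0,0],[0,0,0]]]';  python3 - <<'E'
from h import *
err(1.543,(.6355,-.062,.165))
E
```

```text
clock: 20.33
tcp_pos: [0.6036, -0.0703, 0.1631]
orientation: [[0.018, 0.999, -0.037], [1.0, -0.018, 0.0], [-0.001, -0.037, -0.999]]
force: [0.7, -0.1, -1.7]
finger_gap: 0.0601
clock 20.33 tcp [ 0.6036 -0.0703  0.1631] gap 0.0601 F [ 0.7 -0.1 -1.7]
turn [-0.037  0.001  0.009] shift cm [ 0.89  3.16 -0.31]
```

```bash
python3 -m handwheel '[[[0.4,1.1,-0.3],[-0.037,0.001,0.009]],[[0.4,1.1,-0.3],[0,0,0]],[[0.1,0.9,0],[0,0,0]],[[0,0,0],[0,0,0]],[[0,0,0],[0,0,0]],[[0,0,0],[0,0,0]]]';  python3 - <<'E'
from h import *
err(1.543,(.6355,-.062,.165))
E
```

```text
clock: 20.83
tcp_pos: [0.6316, -0.0508, 0.1685]
orientation: [[0.012, 1.0, -0.005], [1.0, -0.012, 0.005], [0.005, -0.005, -1.0]]
force: [-0.5, -0.7, -1.1]
finger_gap: 0.0599
clock 20.83 tcp [ 0.6316 -0.0508  0.1685] gap 0.0599 F [-0.5 -0.7 -1.1]
turn [-0.005 -0.005  0.016] shift cm [-1.12  0.41  0.34]
```

```bash
python3 -m handwheel '[[[-0.5,0.2,0.2],[-0.005,-0.005,0.016]],[[-0.6,0.2,0.3],[0,0,0]],[[0,0,0.3],[0,0,0]],[[0,0,0],[0,0,0]],[[0,0,0],[0,0,0]],[[0,0,0],[0,0,0]]]';  python3 - <<'E'
from h import *
err(1.543,(.6355,-.062,.158))
E
```

```text
clock: 21.33
tcp_pos: [0.6335, -0.0644, 0.1587]
orientation: [[0.031, 1.0, -0.003], [1.0, -0.031, -0.002], [-0.003, -0.003, -1.0]]
force: [-0.5, 0.2, -1.8]
finger_gap: 0.0602
clock 21.33 tcp [ 0.6335 -0.0644  0.1587] gap 0.0602 F [-0.5  0.2 -1.8]
turn [-0.003  0.003 -0.003] shift cm [0.25 0.19 0.07]
```

```bash
python3 -m handwheel '[[[0.3,0.15,0.1],[0,0.003,0]],[[0.1,0,0.4],[0,0,0]],[[0.25,0,0.4],[0,0,0]],[[0.25,0,0.4],[0,0,0]],[[0.25,0,0.4],[0,0,0]],[[0.1,0,0.2],[0,0,0]],[[0,0,0],[0,0,0]],[[0,0,0],[0,0,0]]]';  python3 - <<'E'
from h import *
err(1.543,(.6365,-.046,.0655))
wsnap("pics/b4.png")
E
```

```text
clock: 22.0
tcp_pos: [0.637, -0.0559, 0.1397]
orientation: [[0.033, 0.999, 0.001], [0.999, -0.033, -0.007], [-0.007, 0.001, -1.0]]
force: [-0.8, -2.6, 1.4]
finger_gap: 0.06
clock 22.0 tcp [ 0.637  -0.0559  0.1397] gap 0.06 F [-0.8 -2.6  1.4]
turn [ 0.001  0.007 -0.005] shift cm [ 1.05 -0.09  7.42]
pose [ 0.637  -0.0559  0.1397] maxqd 0.0034
```

View pics/b4.png

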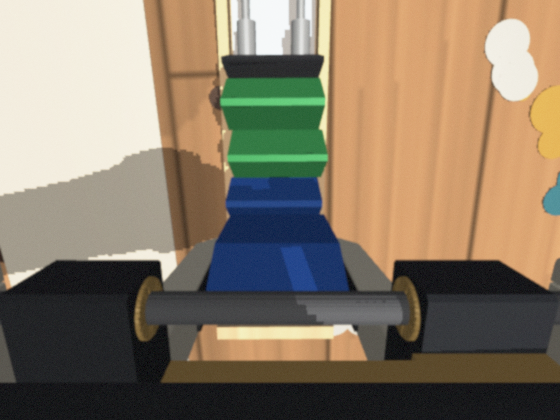

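```bash
python3 -m handwheel '[[[0.3,-0.05,0.2],[0,0.007,0]],[[0.3,0,0.4],[0,0,0]],[[0.3,0,0.4],[0,0,0]],[[0.3,0,0.4],[0,0,0]],[[0.2,0,0.4],[0,0,0]],[[0.05,0,0.4],[0,0,0]],[[0,0,0],[0,0,0]],[[0,0,0],[0,0,0]]]';  python3 - <<'E'
from h import *
err(1.543,(.6365,-.046,.0655))
wsnap("pics/b5.png")
E
```

```text
clock: 22.72
tcp_pos: [0.6383, -0.0426, 0.1171]
orientation: [[0.034, 0.999, 0.005], [0.999, -0.034, -0.003], [-0.003, 0.005, -1.0]]
force: [0.5, -3.1, 3.3]
finger_gap: 0.0599
clock 22.72 tcp [ 0.6383 -0.0426  0.1171] gap 0.0599 F [ 0.5 -3.1  3.3]
turn [ 0.005  0.003 -0.007] shift cm [-0.33 -0.2   5.16]
pose [ 0.6383 -0.0426  0.1171] maxqd 0.0112
```

View pics/b5.png

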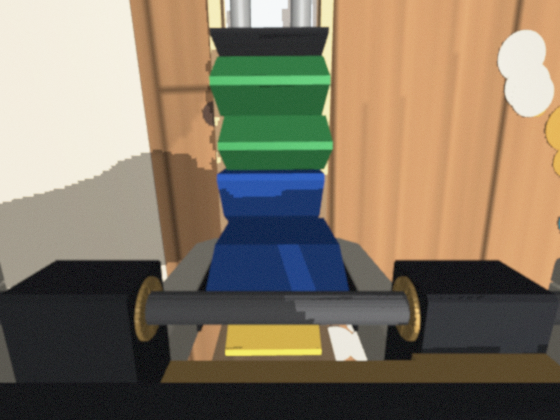

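```bash
python3 - <<'E'
from h import *
a=cv2.imread("pics/b5.png")[150:300,190:360];b=cv2.imread("pics/g5.png")[150:300,190:360]
cv2.imwrite("pics/b5z.png",np.hstack([cv2.resize(i,None,fx=2.3,fy=3.5,interpolation=cv2.INTER_CUBIC) for i in(a,b)]))
E
```

```text
(no output)
```

View pics/b5z.png

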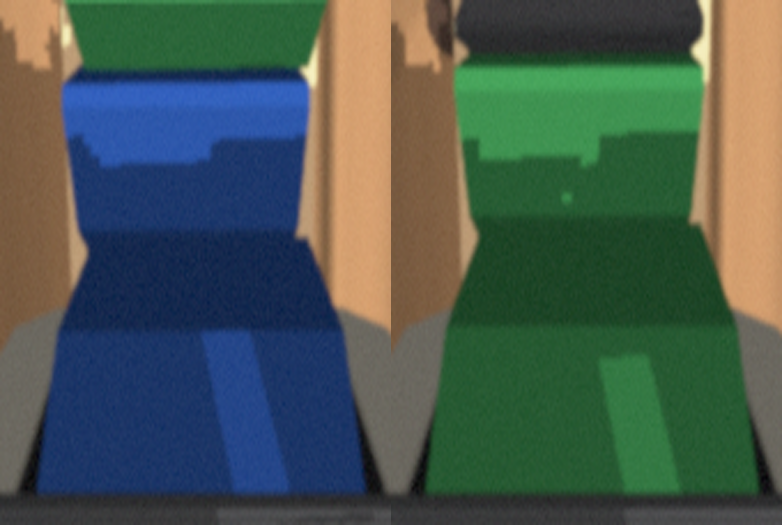

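```bash
python3 -m handwheel '[[[-0.1,-0.15,0.4],[0.005,0.003,-0.007]],[[0,0,0.6],[0,0,0]],[[0,0,0.6],[0,0,0]],[[0,0,0.6],[0,0,0]],[[0,0,0.6],[0,0,0]],[[0,0,0.4],[0,0,0]],[[0,0,0],[0,0,0]],[[0,0,0],[0,0,0]]]';  python3 - <<'E'
from h import *
err(1.543,(.6365,-.046,.0655))
wsnap("pics/b6.png")
E
```

```text
clock: 23.43
tcp_pos: [0.6359, -0.0422, 0.08]
orientation: [[0.028, 1.0, -0.003], [1.0, -0.028, 0.004], [0.004, -0.003, -1.0]]
force: [0.5, -2.2, 0.0]
finger_gap: 0.0599
clock 23.43 tcp [ 0.6359 -0.0422  0.08  ] gap 0.0599 F [ 0.5 -2.2  0. ]
turn [-0.003 -0.004 -0.001] shift cm [-0.38  0.07  1.45]
pose [ 0.6359 -0.0422  0.08  ] maxqd 0.0173
```

View pics/b6.png

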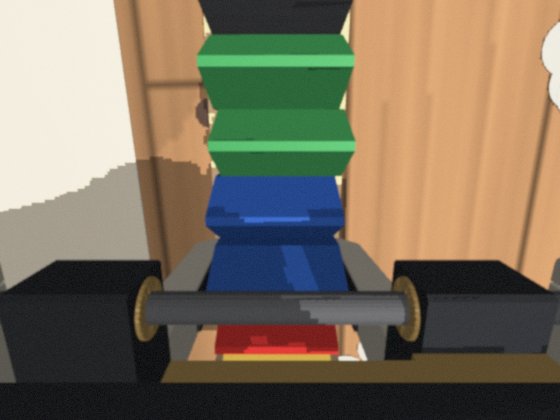

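Blue is going in cleanly and the row is upright. Now the last bit down.

```bash
python3 -m handwheel '[[[-0.15,0,0.3],[-0.003,-0.004,0]],[[0,0,0.4],[0,0,0]],[[0,0,0.3],[0,0,0]],[[0,0,0.2],[0,0,0]],[[0,0,0.1],[0,0,0]],[[0,0,0],[0,0,0]],[[0,0,0],[0,0,0]]]';  python3 -m handwheel '[[[0,0,0.15],[0,0,0]],[[0,0,0],[0,0,0]],[[0,0,0],[0,0,0]],[[0,0,0],[0,0,0]]]'
```

```text
clock: 24.07
tcp_pos: [0.6357, -0.0421, 0.066]
orientation: [[0.028, 1.0, 0.0], [1.0, -0.028, 0.002], [0.002, 0.0, -1.0]]
force: [-0.4, -2.0, -0.2]
finger_gap: 0.0599
clock: 24.4
tcp_pos: [0.6359, -0.0421, 0.0658]
orientation: [[0.028, 1.0, 0.001], [1.0, -0.028, 0.001], [0.001, 0.001, -1.0]]
force: [0.1, -2.4, -1.2]
finger_gap: 0.0595
```

```bash
python3 -m handwheel '[[[-0.2,0,0.2],[0,0,0]],[[0,0,0.15],[0,0,0]],[[0,0,0.1],[0,0,0]],[[0,0,0],[0,0,0]],[[0,0,0],[0,0,0]]]'
```

```text
clock: 24.82
tcp_pos: [0.6365, -0.0434, 0.0649]
orientation: [[0.028, 1.0, 0.003], [1.0, -0.028, 0.002], [0.002, 0.003, -1.0]]
force: [-0.7, -1.6, -0.4]
finger_gap: 0.0598
```

```bash
python3 -m handwheel '[[[-0.1,0,0.2],[0,0,0]],[[0,0,0.15],[0,0,0]],[[0,0,0],[0,0,0]],[[0,0,0],[0,0,0]]]'
```

```text
clock: 25.15
tcp_pos: [0.637, -0.0438, 0.0642]
orientation: [[0.028, 1.0, 0.004], [1.0, -0.028, 0.002], [0.002, 0.004, -1.0]]
force: [-0.0, -1.0, 0.2]
finger_gap: 0.0604
```

```bash
python3 -m handwheel '[[[0,0,0.3],[0,0,0]],[[0,0,0.2],[0,0,0]],[[0,0,0],[0,0,0]],[[0,0,0],[0,0,0]]]'
```

```text
clock: 25.48
tcp_pos: [0.6378, -0.0435, 0.0627]
orientation: [[0.028, 1.0, 0.005], [1.0, -0.028, 0.001], [0.001, 0.005, -1.0]]
force: [-0.2, -1.7, 1.1]
finger_gap: 0.06
```

```bash
python3 -m handwheel '[[[0,0,0],[0,0,0]],[[0,0,0],[0,0,0]],[[0,0,0],[0,0,0]],[[0,0,0],[0,0,0]],[[0,0,-1],[0,0,0]],[[0,0,-3],[0,0,0]],[[0,0,-3],[0,0,0]],[[0,0,-3],[0,0,0]],[[-1,0,-3],[0,0,0]],[[-2,0,-3],[0,0,0]],[[-2,0,-2],[0,0,0]],[[-1.5,0,0],[0,0,0]],[[0,0,0],[0,0,0]],[[0,0,0],[0,0,0]],[[0,0,0],[0,0,0]],[[0,0,0],[0,0,0]]]' 9.3;  python3 - <<'E'
from h import *
im=wsnap("pics/a2.png")
err(1.6,(.465,.095,.24))
cv2.imwrite("pics/a2z.png",cv2.resize(im[0:260,200:360],None,fx=4,fy=2.3,interpolation=cv2.INTER_CUBIC))
snap("side","pics/side4.png")
E
```

```text
clock: 26.82
tcp_pos: [0.6354, -0.101, 0.2548]
orientation: [[0.016, 1.0, 0.008], [1.0, -0.016, 0.012], [0.012, 0.007, -1.0]]
force: [0.0, -0.5, -0.4]
finger_gap: 0.0934
pose [ 0.6354 -0.101   0.2548] maxqd 0.0174
clock 26.87 tcp [ 0.6353 -0.1007  0.2545] gap 0.0933 F [-0.5 -1.   0.4]
turn [ 0.007 -0.012 -0.044] shift cm [ 19.29 -17.33   1.56]
```

View pics/a2z.png

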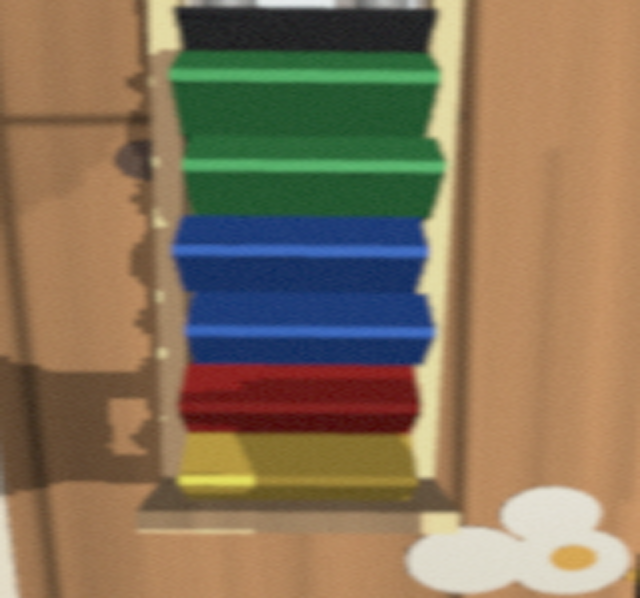

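View pics/side4.png

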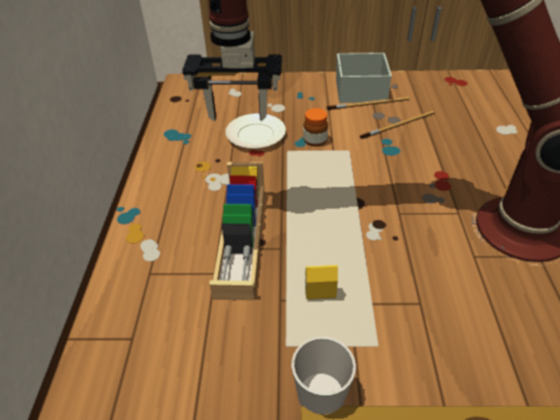

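```bash
python3 - <<'E'
from h import *
F="pics/a2.png"
f=lambda x,y,z: wat(F,(200+x/4,y/2.3),z)
for n,a,b,y in(("y",177,416,481),("r",180,418,408),("bn",186,434,331),("b",173,428,251),("gn",182,445,166),("g",170,440,75)):
    p,q=f(a,y,.098),f(b,y,.098); L=np.linalg.norm(p-q); print(n,((p+q)/2).round(4), "len",L.round(4))
E
```

```text
y [ 0.6342 -0.1104  0.098 ] len 0.0601
r [ 0.6354 -0.0782  0.098 ] len 0.0584
bn [ 0.6386 -0.0461  0.098 ] len 0.0593
b [ 0.6369 -0.0143  0.098 ] len 0.0594
gn [0.6404 0.0177 0.098 ] len 0.0596
g [0.6389 0.0501 0.098 ] len 0.0595
```

```bash
python3 -m handwheel '[[[1.5,-1.3,0],[0.007,-0.012,-0.044]],[[3,-2.7,0.2],[0,0,0]],[[3,-2.7,0.2],[0,0,0]],[[3,-2.7,0.2],[0,0,0]],[[3,-2.7,0.2],[0,0,0]],[[3,-2.5,0.2],[0,0,0]],[[1.5,-1.3,0],[0,0,0]],[[0.5,-0.5,0],[0,0,0]],[[0,0,0],[0,0,0]],[[0,0,0],[0,0,0]],[[0,0,0],[0,0,0]],[[0,0,0],[0,0,0]]]';  python3 - <<'E'
from h import *
im=wsnap("pics/y1.png");cv2.imwrite("pics/y1z.png",cv2.resize(im[55:150,210:345],None,fx=5.8,fy=5.8,interpolation=cv2.INTER_CUBIC))
E
```

```text
clock: 27.92
tcp_pos: [0.4582, 0.0893, 0.2367]
orientation: [[-0.038, 0.999, -0.01], [0.999, 0.038, -0.001], [-0.0, -0.01, -1.0]]
force: [-0.2, 0.1, -0.0]
finger_gap: 0.093
pose [0.4582 0.0893 0.2367] maxqd 0.0186
```

View pics/y1z.png

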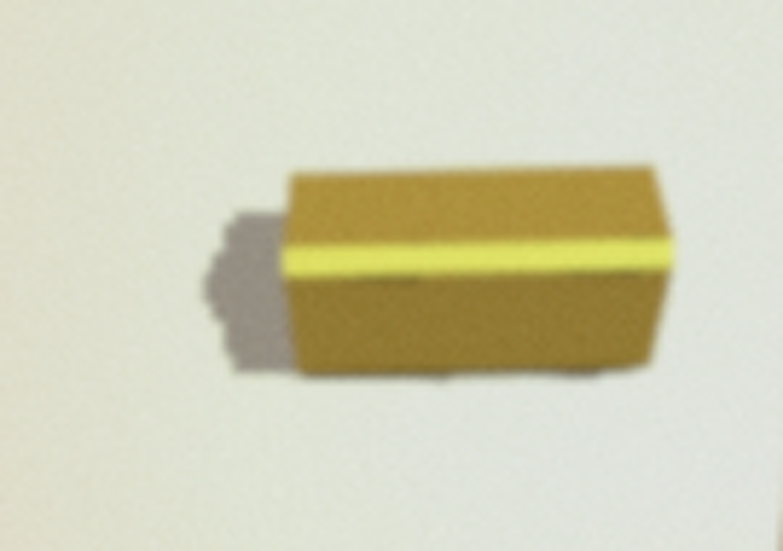

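```bash
python3 - <<'E'
from h import *
F="pics/y1.png"
f=lambda x,y,z: wat(F,(210+x/5.8,55+y/5.8),z)
p,q=f(282,261,.09),f(673,253,.09);c=(p+q)/2;yaw=np.pi/2+np.arctan2((q-p)[1],(q-p)[0])
print(c.round(4),np.linalg.norm(p-q),"yaw",yaw); err(yaw,(c[0],c[1],.13))
E
```

```text
[0.4674 0.1822 0.09  ] 0.0599895271845989 yaw 1.6278082192862746
clock 27.97 tcp [0.4584 0.089  0.2367] gap 0.0933 F [ 0.5 -0.5  0.7]
turn [-0.01  0.   -0.02] shift cm [ 9.29  1.36 10.65]
```

```bash
python3 -m handwheel '[[[2.4,0.2,2],[-0.01,0,-0.02]],[[2.4,0.2,2],[0,0,0]],[[2.4,0.1,2],[0,0,0]],[[1.7,0,2],[0,0,0]],[[0.5,0,1.8],[0,0,0]],[[0,0,0.5],[0,0,0]],[[0,0,0],[0,0,0]],[[0,0,0],[0,0,0]],[[0,0,0],[0,0,0]]]'; python3 - <<'E'
from h import *
err(1.627,(.4674,.1822,.056))
E
```

```text
clock: 28.72
tcp_pos: [0.472, 0.176, 0.129]
orientation: [[-0.03, 1.0, 0.009], [1.0, 0.03, -0.003], [-0.003, 0.009, -1.0]]
force: [-0.2, 0.5, -1.0]
finger_gap: 0.0929
clock 28.72 tcp [0.472 0.176 0.129] gap 0.0929 F [-0.2  0.5 -1. ]
turn [ 0.009  0.003 -0.026] shift cm [ 0.66 -0.51  7.29]
```

```bash
python3 -m handwheel '[[[0.35,-0.3,0.2],[0.009,0.003,-0.026]],[[0.3,-0.25,0.2],[0,0,0]],[[0,0,0],[0,0,0]],[[0,0,0],[0,0,0]],[[0,0,0],[0,0,0]]]'; python3 - <<'E'
from h import *
err(1.627,(.4674,.1822,.056))
E
```

```text
clock: 29.13
tcp_pos: [0.4685, 0.1805, 0.128]
orientation: [[-0.053, 0.999, 0.006], [0.999, 0.053, 0.001], [0.001, 0.006, -1.0]]
force: [-0.9, 0.1, 0.2]
finger_gap: 0.0933
clock 29.13 tcp [0.4685 0.1805 0.128 ] gap 0.0933 F [-0.9  0.1  0.2]
turn [ 0.006 -0.001 -0.003] shift cm [ 0.17 -0.14  7.2 ]
```

```bash
python3 -m handwheel '[[[0.17,-0.25,1.2],[0.006,-0.001,-0.003]],[[0,0,1.5],[0,0,0]],[[0,0,1.5],[0,0,0]],[[0,0,1.5],[0,0,0]],[[0,0,1],[0,0,0]],[[0,0,0.1],[0,0,0]],[[0,0,0],[0,0,0]],[[0,0,0],[0,0,0]]]'; python3 - <<'E'
from h import *
err(1.627,(.4674,.1822,.056))
E
```

```text
clock: 29.8
tcp_pos: [0.4652, 0.1831, 0.0547]
orientation: [[-0.058, 0.998, -0.001], [0.998, 0.058, 0.0], [0.0, -0.001, -1.0]]
force: [0.5, -0.7, 0.3]
finger_gap: 0.0931
clock 29.8 tcp [0.4652 0.1831 0.0547] gap 0.0931 F [ 0.5 -0.7  0.3]
turn [-0.001 -0.     0.001] shift cm [-0.1   0.22 -0.13]
```

```bash
python3 -m handwheel '[[[-0.1,0.2,0],[0,0,0]],[[0,0,0],[0,0,0]],[[0,0,0],[0,0,0]],[[0,0,0],[0,0,0]],[[0,0,0],[0,0,0]],[[0,0,0],[0,0,0]],[[0,0,0],[0,0,0]],[[0,0,0],[0,0,0]],[[0,0,0],[0,0,0]]]' 5.5 16; python3 -m handwheel '[[[0,0,0],[0,0,0]],[[0,0,0],[0,0,0]],[[0,0,-1],[0,0,0]],[[0,0,-2],[0,0,0]],[[0,0,-3],[0,0,0]],[[0,0,-3],[0,0,0]],[[0,0,-3],[0,0,0]],[[0,0,-1],[0,0,0]],[[0,0,0],[0,0,0]],[[0,0,0],[0,0,0]],[[0,0,0],[0,0,0]]]';  python3 - <<'E'
from h import *
err(1.543,(.6347,-.094,.19))
im=wsnap("pics/y2.png")
E
```

```text
clock: 30.55
tcp_pos: [0.4686, 0.1824, 0.0569]
orientation: [[-0.057, 0.998, 0.003], [0.998, 0.057, 0.002], [0.002, 0.003, -1.0]]
force: [-0.1, 0.4, -0.6]
finger_gap: 0.0603
clock: 31.47
tcp_pos: [0.4658, 0.1816, 0.1949]
orientation: [[-0.059, 0.998, -0.001], [0.998, 0.059, -0.0], [-0.0, -0.001, -1.0]]
force: [-0.3, 0.4, -1.9]
finger_gap: 0.06
clock 31.47 tcp [0.4658 0.1816 0.1949] gap 0.06 F [-0.3  0.4 -1.9]
turn [-0.001  0.     0.087] shift cm [-28.51  15.24   0.48]
pose [0.4658 0.1816 0.1949] maxqd 0.0128
```

View pics/y2.png

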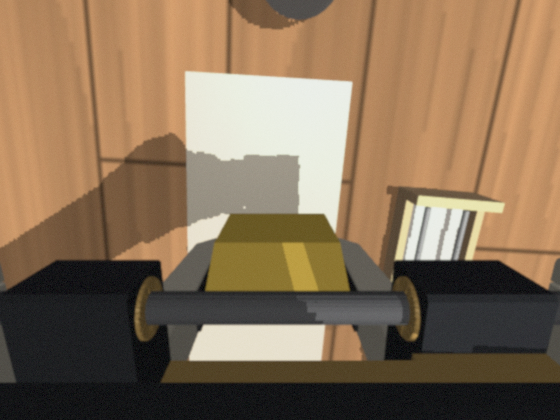

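```bash
python3 -m handwheel '[[[-1.5,1,0],[0,0,0.03]],[[-3,1.9,-0.2],[0,0,0.03]],[[-3.2,2,-0.2],[0,0,0.027]],[[-3.2,2,-0.2],[0,0,0]],[[-3.2,2,-0.2],[0,0,0]],[[-3.2,2,-0.2],[0,0,0]],[[-3.2,2,-0.2],[0,0,0]],[[-3.2,2,-0.2],[0,0,0]],[[-2.5,1.6,0],[0,0,0]],[[-1,0.7,0],[0,0,0]],[[0,0,0],[0,0,0]],[[0,0,0],[0,0,0]],[[0,0,0],[0,0,0]],[[0,0,0],[0,0,0]]]';  python3 - <<'E'
from h import *
err(1.543,(.6345,-.094,.165))
E
```

```text
clock: 32.68
tcp_pos: [0.6295, -0.1012, 0.1826]
orientation: [[0.018, 0.999, -0.046], [1.0, -0.018, -0.0], [-0.001, -0.046, -0.999]]
force: [-0.2, -0.4, -0.8]
finger_gap: 0.0597
clock 32.68 tcp [ 0.6295 -0.1012  0.1826] gap 0.0597 F [-0.2 -0.4 -0.8]
turn [-0.046  0.001  0.01 ] shift cm [0.73 0.57 1.73]
```

```bash
python3 -m handwheel '[[[0.1,0.3,0.3],[-0.046,0.001,0.01]],[[0.1,0.3,0.6],[0,0,0]],[[0,0,0.5],[0,0,0]],[[0,0,0],[0,0,0]],[[0,0,0],[0,0,0]],[[0,0,0],[0,0,0]]]';  python3 - <<'E'
from h import *
err(1.543,(.6345,-.094,.158))
E
```

```text
clock: 33.18
tcp_pos: [0.6334, -0.0896, 0.1675]
orientation: [[0.014, 1.0, -0.004], [1.0, -0.014, 0.004], [0.004, -0.004, -1.0]]
force: [0.1, -0.0, -1.6]
finger_gap: 0.0602
clock 33.18 tcp [ 0.6334 -0.0896  0.1675] gap 0.0602 F [ 0.1 -0.  -1.6]
turn [-0.004 -0.004  0.014] shift cm [-0.44  0.12  0.95]
```

```bash
python3 -m handwheel '[[[-0.25,0,0.3],[-0.004,-0.004,0.014]],[[-0.1,0,0.4],[0,0,0]],[[0,0,0.2],[0,0,0]],[[0,0,0],[0,0,0]],[[0,0,0],[0,0,0]],[[0,0,0],[0,0,0]]]';  python3 - <<'E'
from h import *
err(1.543,(.6345,-.094,.158))
E
```

```text
clock: 33.68
tcp_pos: [0.6338, -0.0937, 0.1579]
orientation: [[0.03, 1.0, 0.0], [1.0, -0.03, -0.001], [-0.001, 0.0, -1.0]]
force: [-0.4, 0.3, -2.3]
finger_gap: 0.0603
clock 33.68 tcp [ 0.6338 -0.0937  0.1579] gap 0.0603 F [-0.4  0.3 -2.3]
turn [ 0.     0.001 -0.002] shift cm [-0.03  0.07 -0.01]
```

```bash
python3 -m handwheel '[[[0.05,0,0.4],[0,0,0]],[[0.2,-0.03,0.4],[0,0,0]],[[0.25,-0.03,0.4],[0,0,0]],[[0.25,-0.03,0.4],[0,0,0]],[[0.15,-0.03,0.3],[0,0,0]],[[0,0,0],[0,0,0]],[[0,0,0],[0,0,0]]]';  python3 - <<'E'
from h import *
err(1.543,(.6354,-.078,.0645))
wsnap("pics/y4.png")
E
```

```text
clock: 34.27
tcp_pos: [0.6354, -0.0883, 0.1405]
orientation: [[0.032, 0.999, 0.008], [0.999, -0.032, -0.008], [-0.008, 0.008, -1.0]]
force: [-0.8, -2.2, 2.8]
finger_gap: 0.0598
clock 34.27 tcp [ 0.6354 -0.0883  0.1405] gap 0.0598 F [-0.8 -2.2  2.8]
turn [ 0.008  0.008 -0.004] shift cm [ 1.09 -0.1   7.59]
pose [ 0.6354 -0.0883  0.1405] maxqd 0.0057
```

View pics/y4.png

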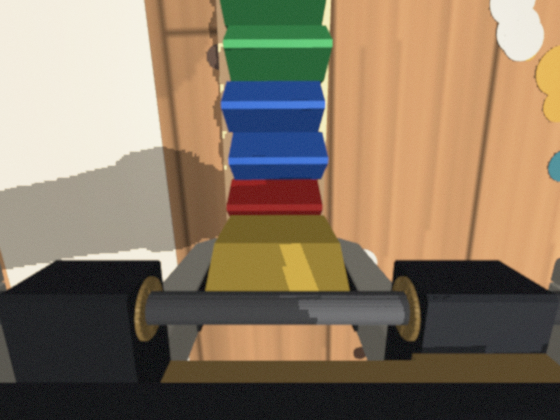

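```bash
python3 -m handwheel '[[[0.3,-0.1,0.2],[0.008,0.008,0]],[[0.3,-0.03,0.4],[0,0,0]],[[0.3,-0.03,0.4],[0,0,0]],[[0.3,-0.03,0.4],[0,0,0]],[[0.2,0,0.4],[0,0,0]],[[0.05,0,0.4],[0,0,0]],[[0,0,0],[0,0,0]],[[0,0,0],[0,0,0]]]';  python3 - <<'E'
from h import *
err(1.543,(.6354,-.078,.0645))
wsnap("pics/y5.png")
E
```

```text
clock: 34.98
tcp_pos: [0.6384, -0.0775, 0.1233]
orientation: [[0.035, 0.999, 0.01], [0.999, -0.035, -0.005], [-0.004, 0.01, -1.0]]
force: [-1.0, -2.4, 2.7]
finger_gap: 0.0597
clock 34.98 tcp [ 0.6384 -0.0775  0.1233] gap 0.0597 F [-1.  -2.4  2.7]
turn [ 0.01   0.004 -0.008] shift cm [-0.04 -0.36  5.88]
pose [ 0.6384 -0.0775  0.1233] maxqd 0.0055
```

View pics/y5.png

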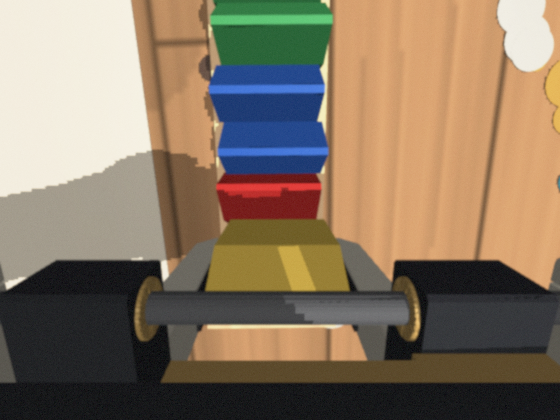

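```bash
python3 -m handwheel '[[[0.2,-0.2,0.3],[0.01,0.004,-0.008]],[[0.1,-0.1,0.5],[0,0,0]],[[0,0,0.5],[0,0,0]],[[0,0,0.6],[0,0,0]],[[0,0,0.6],[0,0,0]],[[0,0,0.5],[0,0,0]],[[0,0,0],[0,0,0]],[[0,0,0],[0,0,0]]]';  python3 - <<'E'
from h import *
err(1.543,(.6354,-.078,.0645))
wsnap("pics/y6.png")
E
```

```text
clock: 35.7
tcp_pos: [0.6359, -0.0736, 0.0914]
orientation: [[0.029, 1.0, -0.0], [1.0, -0.029, 0.003], [0.003, -0.0, -1.0]]
force: [1.6, -3.0, -0.5]
finger_gap: 0.0598
clock 35.7 tcp [ 0.6359 -0.0736  0.0914] gap 0.0598 F [ 1.6 -3.  -0.5]
turn [-0.    -0.003 -0.001] shift cm [-0.45 -0.04  2.69]
pose [ 0.6359 -0.0736  0.0914] maxqd 0.0224
```

View pics/y6.png

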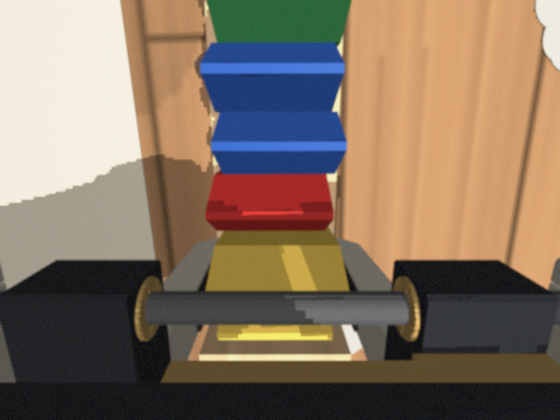

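```bash
python3 -m handwheel '[[[-0.2,0,0.4],[0,-0.003,0]],[[-0.1,0,0.5],[0,0,0]],[[0,0,0.5],[0,0,0]],[[0,0,0.4],[0,0,0]],[[0,0,0.3],[0,0,0]],[[0,0,0.15],[0,0,0]],[[0,0,0],[0,0,0]],[[0,0,0],[0,0,0]]]';  python3 - <<'E'
from h import *
err(1.543,(.6354,-.078,.0645))
E
```

```text
clock: 36.42
tcp_pos: [0.6352, -0.0737, 0.0654]
orientation: [[0.029, 1.0, -0.002], [1.0, -0.029, 0.005], [0.004, -0.002, -1.0]]
force: [0.1, -1.6, 1.0]
finger_gap: 0.0601
clock 36.42 tcp [ 0.6352 -0.0737  0.0654] gap 0.0601 F [ 0.1 -1.6  1. ]
turn [-0.002 -0.004 -0.001] shift cm [-0.43  0.03  0.09]
```

```bash
python3 -m handwheel '[[[-0.15,0,0.3],[0,-0.004,0]],[[0,0,0.2],[0,0,0]],[[0,0,0],[0,0,0]],[[0,0,0],[0,0,0]]]'; python3 -m handwheel '[[[-0.1,0,0.3],[0,0,0]],[[0,0,0.2],[0,0,0]],[[0,0,0],[0,0,0]],[[0,0,0],[0,0,0]]]'
```

```text
clock: 36.75
tcp_pos: [0.636, -0.0747, 0.0637]
orientation: [[0.028, 1.0, 0.0], [1.0, -0.028, -0.0], [-0.0, 0.0, -1.0]]
force: [0.4, -1.0, -1.1]
finger_gap: 0.06
clock: 37.08
tcp_pos: [0.6367, -0.0758, 0.0618]
orientation: [[0.028, 1.0, 0.002], [1.0, -0.028, -0.002], [-0.002, 0.002, -1.0]]
force: [1.0, -0.9, -0.6]
finger_gap: 0.0596
```

```bash
python3 -m handwheel '[[[-0.1,0,0.3],[0,0,0]],[[0,0,0.2],[0,0,0]],[[0,0,0],[0,0,0]],[[0,0,0],[0,0,0]]]'; python3 - <<'E'
from h import *
wsnap("pics/y7.png")
E
```

```text
clock: 37.42
tcp_pos: [0.6367, -0.0759, 0.0603]
orientation: [[0.027, 1.0, 0.002], [1.0, -0.027, -0.002], [-0.002, 0.002, -1.0]]
force: [-1.1, -0.9, -0.0]
finger_gap: 0.0601
pose [ 0.6367 -0.0759  0.0603] maxqd 0.002
```

View pics/y7.png

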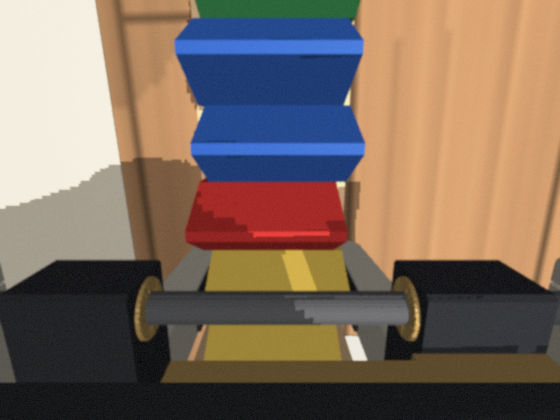

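```bash
python3 -m handwheel '[[[0,0,0.3],[0,0,0]],[[0,0,0.2],[0,0,0]],[[0,0,0],[0,0,0]],[[0,0,0],[0,0,0]]]'
```

```text
clock: 37.8
tcp_pos: [0.6371, -0.0758, 0.0588]
orientation: [[0.027, 1.0, 0.002], [1.0, -0.027, -0.003], [-0.003, 0.002, -1.0]]
force: [-0.8, -0.8, 2.0]
finger_gap: 0.0599
```

Contact is building to about 4 N net, so I'll release, rise and check the row.

```bash
python3 -m handwheel '[[[0,0,0],[0,0,0]],[[0,0,0],[0,0,0]],[[0,0,0],[0,0,0]],[[0,0,0],[0,0,0]],[[0,0,-1],[0,0,0]],[[0,0,-3],[0,0,0]],[[0,0,-3],[0,0,0]],[[0,0,-3],[0,0,0]],[[-1,0,-3],[0,0,0]],[[-1,0,-3],[0,0,0]],[[-1,0,-2],[0,0,0]],[[0,0,0],[0,0,0]],[[0,0,0],[0,0,0]],[[0,0,0],[0,0,0]],[[0,0,0],[0,0,0]],[[0,0,0],[0,0,0]]]' 9.3;  python3 - <<'E'
from h import *
im=wsnap("pics/a3.png")
cv2.imwrite("pics/a3z.png",cv2.resize(im[0:260,200:360],None,fx=4,fy=2.3,interpolation=cv2.INTER_CUBIC))
im=snap("side","pics/side5.png")
cv2.imwrite("pics/side5z.png",cv2.resize(im[140:310,190:290],None,fx=5,fy=3.5,interpolation=cv2.INTER_CUBIC))
E
```

```text
clock: 39.13
tcp_pos: [0.6339, -0.1, 0.2459]
orientation: [[0.019, 1.0, -0.005], [1.0, -0.019, 0.004], [0.004, -0.005, -1.0]]
force: [0.2, 0.1, -0.9]
finger_gap: 0.0932
pose [ 0.6339 -0.1     0.2459] maxqd 0.0274
```

View pics/a3z.png

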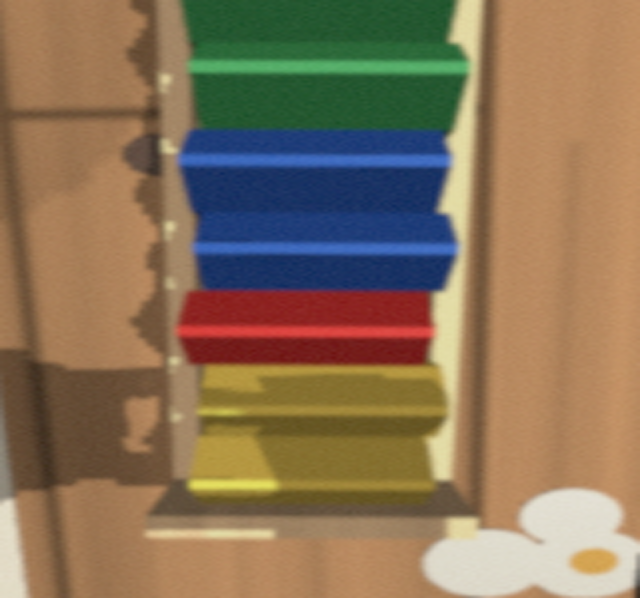

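View pics/side5z.png

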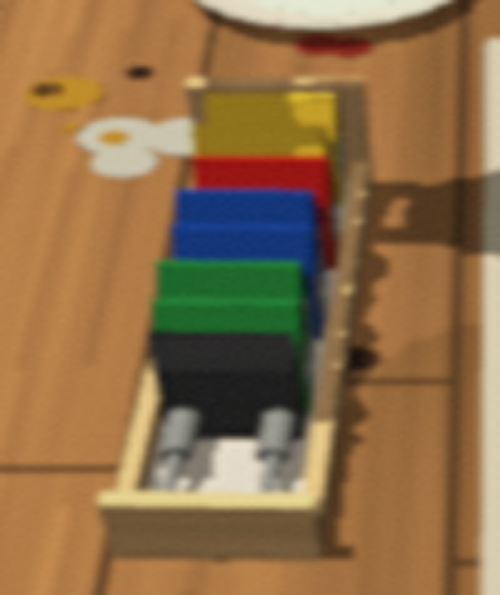

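```bash
python3 - <<'E'
from h import *
F="pics/a3.png"
f=lambda x,y,z: wat(F,(200+x/4,y/2.3),z)
for n,a,b,y in(("y",188,434,487),("yn",196,446,411),("r",178,434,331),("bn",194,459,248),("b",179,452,160),("gn",189,468,67)):
    p,q=f(a,y,.098),f(b,y,.098); L=np.linalg.norm(p-q); print(n,((p+q)/2).round(4), "len",L.round(4))
# side ridge check: projected expected ridge ends at z=.098 (home) vs seen
for n,y in(("y",-.1102),("yn",-.078),("r",-.046),("bn",-.014),("b",.018),("gn",.05),("g",.082)):
    xc=.635+.028*(y+.11)
    q=proj("side",[[xc+.03,y,.098],[xc-.03,y,.098],[xc,y,.108]]); print(n,((q-[190,140])*[5,3.5]).round(0).tolist())
s=ctrl.observe(); print(s["clock"])
E
```

```text
y [ 0.6343 -0.111   0.098 ] len 0.0602
yn [ 0.6373 -0.0784  0.098 ] len 0.0596
r [ 0.6344 -0.0458  0.098 ] len 0.0593
bn [ 0.6396 -0.014   0.098 ] len 0.0597
b [0.6377 0.018  0.098 ] len 0.0598
gn [0.641  0.0498 0.098 ] len 0.0593
y [[202.0, 91.0], [331.0, 90.0], [265.0, 79.0]]
yn [[194.0, 122.0], [325.0, 121.0], [258.0, 110.0]]
r [[186.0, 154.0], [320.0, 153.0], [251.0, 142.0]]
bn [[177.0, 188.0], [314.0, 187.0], [244.0, 175.0]]
b [[168.0, 223.0], [308.0, 222.0], [236.0, 210.0]]
gn [[158.0, 259.0], [302.0, 259.0], [228.0, 247.0]]
g [[149.0, 298.0], [295.0, 297.0], [220.0, 285.0]]
39.2333
```

```bash
python3 - <<'E'
from h import *
im=cv2.imread("pics/side5.png")[160:192,222:266]
im=cv2.convertScaleAbs(im,alpha=1.6,beta=-20)
cv2.imwrite("pics/side5y.png",cv2.resize(im,None,fx=14,fy=14,interpolation=cv2.INTER_CUBIC))
t=ctrl.capture("top");cv2.imwrite("pics/top5.png",t)
# expected rows here
for y in(-.1102,-.078,-.046): print(((proj("side",[[.636,y,.098],[.636,y,.103]])-[222,160])*14).round(0).tolist())
E
```

```text
[[292.0, 83.0], [290.0, 60.0]]
[[279.0, 207.0], [276.0, 183.0]]
[[265.0, 336.0], [262.0, 312.0]]
```

View pics/side5y.png

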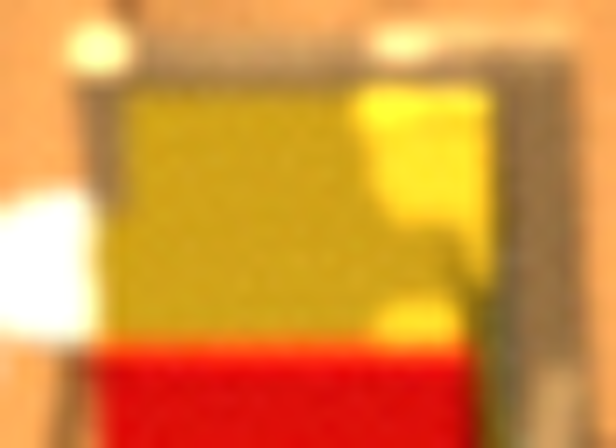

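View pics/top5.png

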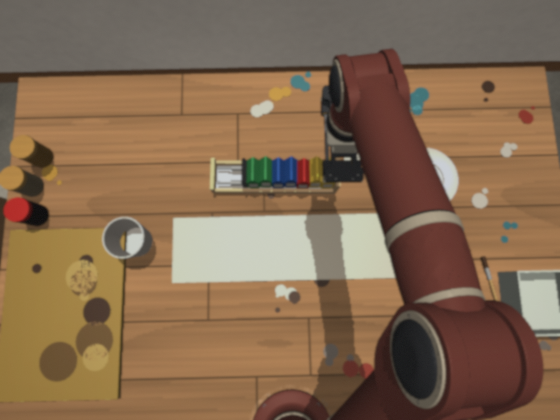

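```bash
python3 -m handwheel '[[[-2,0,0],[0,0,0]],[[-3.5,0,0],[0,0,0]],[[-3.5,0,0],[0,0,0]],[[-3.5,0,1],[0,0,0]],[[-2.5,0,2],[0,0,0]],[[0,0,3],[0,0,0]],[[0,0,2],[0,0,0]],[[0,0,0],[0,0,0]],[[0,0,0],[0,0,0]],[[0,0,0],[0,0,0]],[[0,0,0],[0,0,0]]]';  python3 - <<'E'
from h import *
im=wsnap("pics/a4.png")
cv2.imwrite("pics/a4z.png",cv2.resize(im[0:240,200:360],None,fx=4,fy=2.5,interpolation=cv2.INTER_CUBIC))
E
```

```text
clock: 40.2
tcp_pos: [0.6321, -0.2511, 0.1579]
orientation: [[0.01, 1.0, -0.009], [1.0, -0.01, 0.008], [0.008, -0.009, -1.0]]
force: [-0.1, -0.9, 0.0]
finger_gap: 0.0927
pose [ 0.6321 -0.2511  0.1579] maxqd 0.0111
```

View pics/a4z.png

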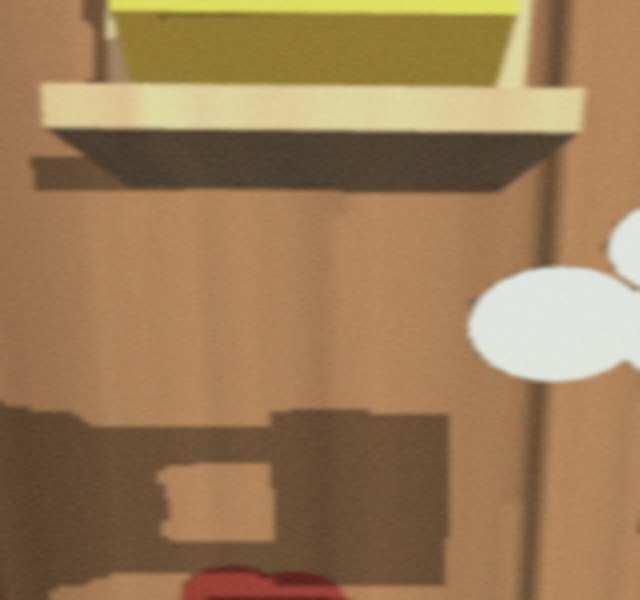

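```bash
python3 -m handwheel '[[[2,0,-1.5],[0,0,0]],[[2.5,0,-1.5],[0,0,0]],[[2,0,0],[0,0,0]],[[0,0,0],[0,0,0]],[[0,0,0],[0,0,0]],[[0,0,0],[0,0,0]],[[0,0,0],[0,0,0]]]';  python3 - <<'E'
from h import *
im=wsnap("pics/a5.png")
cv2.imwrite("pics/a5z.png",cv2.resize(im[0:240,200:360],None,fx=4,fy=2.5,interpolation=cv2.INTER_CUBIC))
E
```

```text
clock: 40.83
tcp_pos: [0.6372, -0.1843, 0.198]
orientation: [[0.009, 1.0, 0.005], [1.0, -0.009, 0.004], [0.004, 0.005, -1.0]]
force: [0.4, 0.4, -0.0]
finger_gap: 0.0932
pose [ 0.6372 -0.1843  0.198 ] maxqd 0.0075
```

View pics/a5z.png

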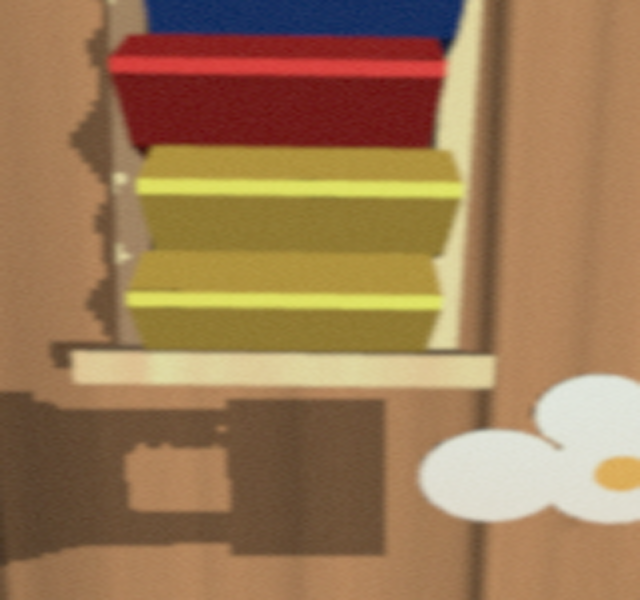

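```bash
python3 - <<'E'
from h import *
F="pics/a5.png";G="pics/a3.png"
f=lambda x,y:(200+x/4,y/2.5)
g=lambda x,y:(200+x/4,y/2.3)
for n,a,b,y1,y2,ga,gb,gy in(("y",126,442,300,302,188,434,487),("yn",135,463,187,190,196,446,411),("r",109,446,65,69,178,434,331)):
    p,q=wat(F,f(a,y1),.098),wat(F,f(b,y2),.098);print(n,((p+q)/2).round(4),"len",np.linalg.norm(p-q).round(4), "tri z",tri([wray(F,f((a+b)/2,(y1+y2)/2)),wray(G,g((ga+gb)/2,gy))]).round(4))
E
```

```text
y [ 0.6346 -0.1101  0.098 ] len 0.0602 tri z [ 0.6345 -0.1102  0.1009]
yn [ 0.6377 -0.0782  0.098 ] len 0.0604 tri z [ 0.6375 -0.0783  0.0986]
r [ 0.6343 -0.046   0.098 ] len 0.0599 tri z [ 0.6343 -0.0458  0.0974]
```

The second view puts all the ridges at the home height of 98 mm within measurement error, and the pitch is 32 mm. Handing in.

```bash
python3 -c "
from bench import ctrl
print(ctrl.hand_in(), ctrl.observe()['clock'])"
```

```text
the job is handed in; nothing more can be done
the job is handed in; nothing more can be done
```

I filed all three loose cassettes that were present (green, blue and yellow; there was no loose red) and handed the job in at about 41 s of the 210 s allowed. The hand-in reports no verdict.

- **Final row:** from the end wall it runs yellow, new yellow, red, new blue, blue, new green, green, follower. Each new cassette touches the kept one of its own colour on the wall side. The yellow was knocked up against the blue early on, so I found it again before picking it up.
- **Position checks:** in the last wrist views the ridges were 32 mm apart (within about 1 mm). All cassettes sat within about 3 mm of the rack's centre line and looked upright. The end green was out of that view, and the side view showed it in place.
- **Height checks:** on the three cassettes nearest the wall, ridge heights came out at 97 to 101 mm against 98 mm for home. The 101 mm was the kept yellow beside the wall, which I took as measuring noise. For the rest, ridge lengths and the side view fitted home height to about 2 mm.
- **Forces:** the grip was 15 to 16 N, and the measured tool forces stayed around 4 N. The blue and yellow slid slightly in the grip while going in, and I made up for it by pressing them a little further down.
- **Side view limit:** the new yellow's ridge was barely visible there, so its height rests mainly on the two wrist views.
- **Bystanders:** I kept clear of the pot, jar and palette and saw no sign that they moved, but I did not measure their positions at the end.

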